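# Clear the eye-test desk: tip out the lenses, clip the prism bars home

## Robot

A 7-joint arm with a two-finger parallel gripper is mounted at the origin on the work surface. World frame = base frame: x ahead of the robot, y to its left, z up, the work surface at z = 0. Lengths are in mm, angles in rad, forces in N, time in s.
With the tool pointing down it reaches from about 400 to 850 mm from the base axis. Payload 4.4 kg.
Tool frame: the origin (TCP) lies on the centre line of the jaws, within the pads' length; the fingertips stand arm.tips_ahead ahead of it and the grasp point (between the pads) lies 2 mm behind it (arm.tips_ahead is the distance from the TCP to the fingertips, in mm); z points along the fingers, y is the line along which they close (so a half turn about z gives the same grasp; the last joint's range is limited). The gripper opens to 94 mm and grips with 3 to 60 N. Pads are 16 mm wide; open, the fingers measure 119 mm over their backs; the gripper's body (75 mm by 177 mm) begins 78 mm behind the grasp point.
Start: joints at [-1.368, 0.628, 0.038, 1.517, -0.027, 0.996, -0.02], TCP at [172.598, 626.68, 222.478] pointing down, gripper open.
Joint ranges: [-3.06, 3.06], [-0.37, 2.12], [-1.25, 1.32], [0.18, 2.47], [-1.1, 4.24], [0.23, 1.98], [-2.94, 2.94]. Speed limits (rad/s): [2.57, 2.57, 3.14, 3.14, 3.14, 3.14, 3.14].

## Interface

Orientations are given as a unit quaternion [w, x, y, z].
In Python, from rig import telemetry, capture, camera_info, job, arm gives the robot as it stands.
- The arm moves only by the shell command python3 -m pendant 'ROWS' [FORCE]. ROWS is JSON, a list of rows, each an object of numbers: "fingers": the closure, from 0 (fully open) to 1 (shut); "x", "y", "z": the shift along the tool's x, y, z in mm; "rx", "ry", "rz": the turn, a rotation vector about the tool's x, y, z in rad. A call has exactly 5 rows; each row shifts and turns the commanded pose from where the row before left it, along the tool's axes as they then stand; what a row does not reach is not made up. A row lasts 1/10 s, in which the tool goes at most 50 mm and 8.59 degrees, less where a joint would pass 70% of its speed; a pose out of reach is approached as far as the arm can. A call is refused whole if a number of a shift passes 50 or a number of a turn 0.15, either way. A call with a gripper value outside its range is refused whole. The fingers move at their own pace and stop on an object; FORCE is the grip in N (left out, the last holds). Time passes only in rows, so rows that do not move let the fingers close, or fill a call up. It gives the time, the measured TCP pose, the force, the opening and the grip force at its end, in the units of the state.
- telemetry.get_obs(): the state, without advancing time (a new reading comes with each control period).
- capture(name): name is "scene" or "top" or "wrist"; returns (picture, depth): 400x640x3 uint8, red, green, blue; 400x640 float32, mm along the optical axis (not along the pixel's ray), 0 where there is no reading.
- camera_info(name): a dict with "fov_y" (degrees; the focal length in pixels is half the picture's height over the tangent of half this angle, whatever the lens; pixels are square), "cx", "cy" (the principal point, pixels), "dist" ([k1, k2, p1, p2, k3] as OpenCV has them; the pictures are not rectified), "R" (3x3) and "t" (3): a world point X has camera coordinates R X + t. Camera axes: x right, y down, z forward; pixel columns grow to the right and rows downward; lengths in mm; the calibration is good to about 2 mm. A picture is of the moment at which its call begins: read the wrist's pose just before it. camera_info takes no time and is no camera call; for the wrist camera it gives the pose at the moment of the call.
- job.hand_in(): hands the job in; it is judged then, once.
The state is a dict: "clock": time; "joint_positions": joint angles; "qvel": joint speeds; "tau": joint torques, N m; "eef_pos": TCP position; "ee_rot": TCP orientation; "force": force on the tool from outside, world axes, zero at the start; "ft_torque": the same for the moment, N m; "finger_gap": opening from 0.0 (shut) to 1.0 (fully open); "grasp_force": force on a finger pad.
Only numpy, scipy, OpenCV 4.12 (cv2) and the standard library are available. Lean on these libraries where they do the work, as an engineer would, in place of code of your own. Each camera call takes 0.05 s, during which the arm holds its last target. There are 200 camera calls.

## Task

The eye test is over, so clear the desk. Carry the tray of used trial lenses over to the white tub, tip the tray so that every lens slides into the tub, and stand the empty tray back upright on its green mat; and press every prism bar that lies on the desk fully home between a pair of spring clips of the rack, one bar to a pair, in any order. Leave the trial frame, the pen torch and the spectacle case where they are.

Things in the scene. Friction and masses are not known exactly. Their poses are not given: they have to be found in the camera images.
- rack: Clip rack fixed to the desk: wooden base 300 x 190 x 12 mm with a red felt strip and four stations side by side along its own x, 70 mm apart. Each is a pair of upright steel spring clips facing each other along the rack's y and takes one bar lying along y. Each clip has a rounded bead, radius 4 mm, on its inner side, its centre 17 mm above the base top (clip top 21 mm). Origin: centre of the underside.
- seat1 (a point): Centre of a clip station on the rack's base top (12 mm above the desk); here lies the origin of a bar fully home, along the rack's y, either way round. Empty, the beads leave a 120 mm gap; each clip slides outward up to 12 mm, 1.2 N per mm. A bar pushed straight down (10 to 20 N) spreads them with its chamfered ends, then drops onto the base as the beads snap over it. Any bar fits. Axes as the rack.
- seat2 (a point): Centre of a clip station on the rack's base top (12 mm above the desk); here lies the origin of a bar fully home, along the rack's y, either way round. Empty, the beads leave a 120 mm gap; each clip slides outward up to 12 mm, 1.2 N per mm. A bar pushed straight down (10 to 20 N) spreads them with its chamfered ends, then drops onto the base as the beads snap over it. Any bar fits. Axes as the rack.
- seat3 (a point): Centre of a clip station on the rack's base top (12 mm above the desk); here lies the origin of a bar fully home, along the rack's y, either way round. Empty, the beads leave a 120 mm gap; each clip slides outward up to 12 mm, 1.2 N per mm. A bar pushed straight down (10 to 20 N) spreads them with its chamfered ends, then drops onto the base as the beads snap over it. Any bar fits. Axes as the rack.
- seat4 (a point): Centre of a clip station on the rack's base top (12 mm above the desk); here lies the origin of a bar fully home, along the rack's y, either way round. Empty, the beads leave a 120 mm gap; each clip slides outward up to 12 mm, 1.2 N per mm. A bar pushed straight down (10 to 20 N) spreads them with its chamfered ends, then drops onto the base as the beads snap over it. Any bar fits. Axes as the rack.
- bar1: Prism bar, ivory, 130 (its x) x 36 (y) x 20 mm, about 120 g; the ends come to a ridge at half height, chamfered above and below, so that top and bottom are 118 mm long. A black upright grip tab stands on the middle of its top: 40 mm long (x), 12 mm thick (y), from 20 to 53 mm above the underside. Origin: centre of the underside. All alike; three or four are present, lying on the desk at first.
- bar2: Prism bar, ivory, 130 (its x) x 36 (y) x 20 mm, about 120 g; the ends come to a ridge at half height, chamfered above and below, so that top and bottom are 118 mm long. A black upright grip tab stands on the middle of its top: 40 mm long (x), 12 mm thick (y), from 20 to 53 mm above the underside. Origin: centre of the underside. All alike; three or four are present, lying on the desk at first.
- bar3: Prism bar, ivory, 130 (its x) x 36 (y) x 20 mm, about 120 g; the ends come to a ridge at half height, chamfered above and below, so that top and bottom are 118 mm long. A black upright grip tab stands on the middle of its top: 40 mm long (x), 12 mm thick (y), from 20 to 53 mm above the underside. Origin: centre of the underside. All alike; three or four are present, lying on the desk at first.
- bar4: Prism bar, ivory, 130 (its x) x 36 (y) x 20 mm, about 120 g; the ends come to a ridge at half height, chamfered above and below, so that top and bottom are 118 mm long. A black upright grip tab stands on the middle of its top: 40 mm long (x), 12 mm thick (y), from 20 to 53 mm above the underside. Origin: centre of the underside. All alike; three or four are present, lying on the desk at first.
- tray: Grey slick tray 175 (x) x 124 (y) mm, about 300 g; floor 4 mm, walls 36 mm high at both sides and the +x end. The -x end is the open mouth, where the floor rises 6 mm in a ramp over the last 30 mm: lenses slide out when it is tipped mouth down over 30 degrees. Grip fin in the middle: 50 mm long (x), 14 mm thick (y), top 80 mm above the underside. Origin: centre of the underside. Starts on the mat.
- mat: Green mat fixed on the desk, 150 (x) x 210 (y) x 3 mm, the tray's place. Origin: centre of its underside.
- tub: White open plastic tub, fixed to the desk, 180 (x) x 160 (y) x 55 mm high outside, walls 4 mm. Origin: centre of its underside.
- lens1: Trial lens in a steel rim: disc 38 mm in diameter and 8 mm thick with a grip tab 8 mm wide reaching to 34 mm from the disc's centre along its x; 20 g. Origin: centre of the disc's underside. Two to four are present, lying flat in the tray at first.
- lens2: Trial lens in a steel rim: disc 38 mm in diameter and 8 mm thick with a grip tab 8 mm wide reaching to 34 mm from the disc's centre along its x; 20 g. Origin: centre of the disc's underside. Two to four are present, lying flat in the tray at first.
- lens3: Trial lens in a steel rim: disc 38 mm in diameter and 8 mm thick with a grip tab 8 mm wide reaching to 34 mm from the disc's centre along its x; 20 g. Origin: centre of the disc's underside. Two to four are present, lying flat in the tray at first.
- lens4: Trial lens in a steel rim: disc 38 mm in diameter and 8 mm thick with a grip tab 8 mm wide reaching to 34 mm from the disc's centre along its x; 20 g. Origin: centre of the disc's underside. Two to four are present, lying flat in the tray at first.
- trial_frame: Bystander: black trial spectacle frame, about 100 x 160 mm, loose on the desk. Origin: centre of its underside.
- torch: Bystander: aluminium pen torch 130 mm long, 14 mm thick, lying loose. Origin: its underside, middle.
- spec_case: Bystander: dark spectacle case 60 x 160 x 42 mm, loose. Origin: centre of its underside.

How it is judged:
By the outcome, as a careful person would: the job done as asked, in the order asked, and still so for the second after the job is handed in, with the robot touching nothing.
Of bar1, bar2, bar3, bar4 only 3 to 4 are there at a start; the rules pass over those that are not, and their reading is None.
Of lens1, lens2, lens3, lens4 only 2 to 4 are there at a start; the rules pass over those that are not, and their reading is None.
At some moment in a run one of bar1, bar2, bar3, bar4 may be knocked a few centimetres aside while the robot is not near it.
It also fails if it takes over 200 s, if anything falls off the work surface, if the arm or the gripper's body presses on something with over 40 N, if the wrist force passes 120 N, or if a joint passes its speed limit or range.

## Working session

There is one attempt and no reset: what is moved stays moved. The work goes in short steps, Python scripts to look and compute and a shell command to move; the robot and the scene stay as the last step left them, time stands still between calls to the robot, and variables do not carry over. Pictures are saved under pics/ and viewed, at most 14 in all, crops included, and the job is handed in when it is done.

```bash
ls; mkdir -p pics; cat > h.py <<'E'
import numpy as np, cv2
from rig import telemetry, capture, camera_info, job, arm
def K(ci):
    f=200/np.tan(np.radians(ci["fov_y"])/2)
    return np.array([[f,0,ci["cx"]],[0,f,ci["cy"]],[0,0,1.]])
def shot(name,fn=None):
    ci=camera_info(name); p,d=capture(name)
    if fn: cv2.imwrite("pics/"+fn,p[:,:,::-1])
    return ci,p,d
def rays(ci,uv):
    uv=np.array(uv,float).reshape(-1,1,2)
    n=cv2.undistortPoints(uv,K(ci),np.array(ci["dist"],float)).reshape(-1,2)
    R=np.array(ci["R"]);t=np.array(ci["t"])
    return -R.T@t, np.c_[n,np.ones(len(n))]@R
def onz(ci,uv,z):
    o,r=rays(ci,uv); return o+r*((z-o[2])/r[:,2])[:,None]
def ptd(ci,uv,d):
    o,r=rays(ci,uv); return o+r*np.asarray(d)[:,None]
def cloud(ci,d):
    v,u=np.nonzero(np.ones_like(d)); P=ptd(ci,np.c_[u,v],d.ravel()); P[d.ravel()==0]=np.nan
    return P.reshape(d.shape+(3,))
def state():
    s=telemetry.get_obs(); print({k:np.round(s[k],3).tolist() for k in("clock","eef_pos","ee_rot","force","finger_gap","grasp_force","joint_positions")}); return s
E
python3 - <<'E'
from h import *
state(); print(arm.tips_ahead)
for n in("top","scene"):
    ci,p,d=shot(n,n+"0.png"); print(n,ci["R"],ci["t"],ci["fov_y"],ci["dist"])
    np.savez(n+"0.npz",p=p,d=d)
E
```

```text
pics
{'clock': 0.0, 'eef_pos': [172.394, 626.089, 221.592], 'ee_rot': [-0.0, 0.134, 0.991, -0.001], 'force': [0.343, -0.578, -0.632], 'finger_gap': 1.001, 'grasp_force': 0.0, 'joint_positions': [-1.368, 0.629, 0.038, 1.518, -0.027, 0.996, -0.02]}
17.0
top [[ 0.02657862 -0.99961552  0.00789921]
 [-0.99086612 -0.02738938 -0.13203843]
 [ 0.13220402 -0.00431766 -0.99121312]] [ 82.25027908 614.08994989 868.22723357] 53.97805902457408 [-0.0423214  0.         0.         0.         0.       ]
scene [[-0.7906255   0.61211563  0.01502568]
 [ 0.30669086  0.41713137 -0.85553617]
 [-0.52995474 -0.67180048 -0.51752497]] [ 436.68255606 -169.92261932 1440.74396757] 47.763068407493364 [0.01789699 0.         0.         0.         0.        ]
```

View pics/top0.png

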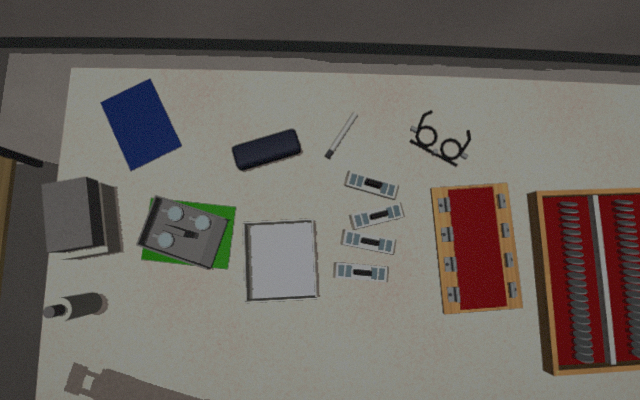

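View pics/scene0.png

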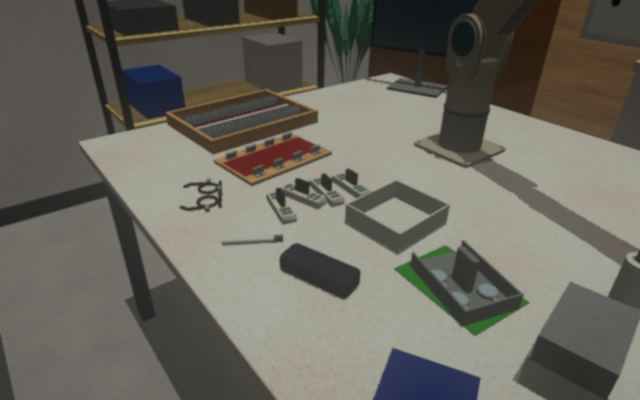

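```bash
python3 - <<'E'
from h import *
ci=camera_info("top");f=np.load("top0.npz");p=f["p"];d=f["d"]
C=cloud(ci,d);h=cv2.cvtColor(p,cv2.COLOR_RGB2HSV).astype(int);z=C[...,2]
def rect(m,zp,name,mina=25):
    cs,_=cv2.findContours(m.astype(np.uint8),cv2.RETR_EXTERNAL,cv2.CHAIN_APPROX_NONE)
    for c in cs:
        if cv2.contourArea(c)<mina: continue
        P=onz(ci,c.reshape(-1,2),zp)[:,:2].astype(np.float32);r=cv2.minAreaRect(P)
        mm=np.zeros(m.shape,np.uint8);cv2.drawContours(mm,[c],-1,1,-1)
        print(name,c.reshape(-1,2).mean(0).round(),np.round(r[0],1),np.round(r[1],1),round(r[2],1),"z",np.round(np.nanmedian(z[mm>0]),1),np.round(cv2.boxPoints(r)).tolist())
box=lambda u0,v0,u1,v1:(lambda m:(m.__setitem__((slice(v0,v1),slice(u0,u1)),True),m)[1])(np.zeros(z.shape,bool))
rect(box(330,165,410,290)&(z>36),50,"tab",8)
rect(box(330,165,410,290)&(z>9),15,"bar")
rect(box(425,170,530,320)&(h[...,1]>90),12,"rack")
rect(box(425,170,530,320)&(z>22),33,"clip",5)
rect(box(235,205,330,310)&(z>40),55,"tub")
rect(box(125,185,240,275)&(h[...,0]>45)&(h[...,0]<75)&(h[...,1]>120),3,"mat")
rect(box(125,185,240,275)&(z>28)&(z<60),40,"trayw",8)
rect(box(125,185,240,275)&(z>60),80,"fin",8)
rect(box(225,120,310,175)&(z>20),42,"case")
rect(box(310,100,365,165)&(z>6),12,"torch",8)
rect(box(400,100,480,170)&(z>4),8,"frame",8)
e=cv2.resize(p[180:280,120:250],None,fx=6,fy=6,interpolation=cv2.INTER_CUBIC)[:, :,::-1];cv2.imwrite("pics/tray.png",e)
E
```

```text
tab [362. 272.] [451.3  -2.2] [41.1 12.3] 86.7 z 51.8 [[444.0, -22.0], [456.0, -23.0], [459.0, 18.0], [446.0, 19.0]]
tab [370. 241.] [521.7 -19. ] [41.7 12.4] 80.2 z 52.0 [[512.0, -38.0], [524.0, -41.0], [531.0, 0.0], [519.0, 3.0]]
tab [379. 214.] [583.5 -38.6] [12.5 41.9] 14.5 z 52.1 [[572.0, -20.0], [583.0, -60.0], [595.0, -57.0], [584.0, -17.0]]
tab [373. 182.] [656.7 -25.2] [40.6 14.9] 75.4 z 51.5 [[644.0, -43.0], [659.0, -47.0], [669.0, -7.0], [655.0, -4.0]]
bar [361. 272.] [451.   -2.5] [129.   36.5] 86.3 z 19.7 [[429.0, -66.0], [465.0, -68.0], [473.0, 61.0], [437.0, 63.0]]
bar [368. 241.] [522.1 -19.1] [129.4  36.4] 80.2 z 20.0 [[493.0, -80.0], [529.0, -86.0], [551.0, 42.0], [515.0, 48.0]]
bar [376. 215.] [584.  -38.6] [ 36.3 129.5] 15.5 z 19.9 [[549.0, 19.0], [584.0, -106.0], [619.0, -96.0], [584.0, 29.0]]
bar [371. 184.] [658.  -25.2] [129.4  38.2] 75.4 z 19.9 [[623.0, -83.0], [660.0, -93.0], [693.0, 33.0], [656.0, 42.0]]
rack [476. 248.] [ 515.6 -277.2] [297.8 190. ] 5.5 z 12.0 [[358.0, -197.0], [376.0, -386.0], [673.0, -358.0], [655.0, -169.0]]
clip [457. 294.] [ 405.4 -22
[... 1363 characters left out ...]
] [10.7 14.3] 79.7 z 44.5 [[518.0, 389.0], [532.0, 387.0], [534.0, 397.0], [520.0, 400.0]]
trayw [173. 229.] [531.5 414.1] [178.1 124.3] 73.4 z 37.6 [[447.0, 346.0], [566.0, 311.0], [617.0, 482.0], [497.0, 517.0]]
fin [175. 230.] [531.7 413.2] [57.3 14.4] 73.7 z 81.9 [[517.0, 388.0], [531.0, 384.0], [547.0, 439.0], [533.0, 443.0]]
case [266. 149.] [731.9 227.4] [ 63.1 158.1] 19.1 z 40.8 [[676.0, 292.0], [728.0, 142.0], [788.0, 163.0], [736.0, 312.0]]
torch [341. 135.] [781.   49.5] [ 14.8 134.4] 59.3 z 12.2 [[719.0, 77.0], [835.0, 9.0], [843.0, 22.0], [727.0, 90.0]]
frame [439. 141.] [ 782.5 -199.9] [155.6  99.3] 62.2 z 6.8 [[702.0, -245.0], [790.0, -292.0], [863.0, -154.0], [775.0, -108.0]]
```

View pics/tray.png

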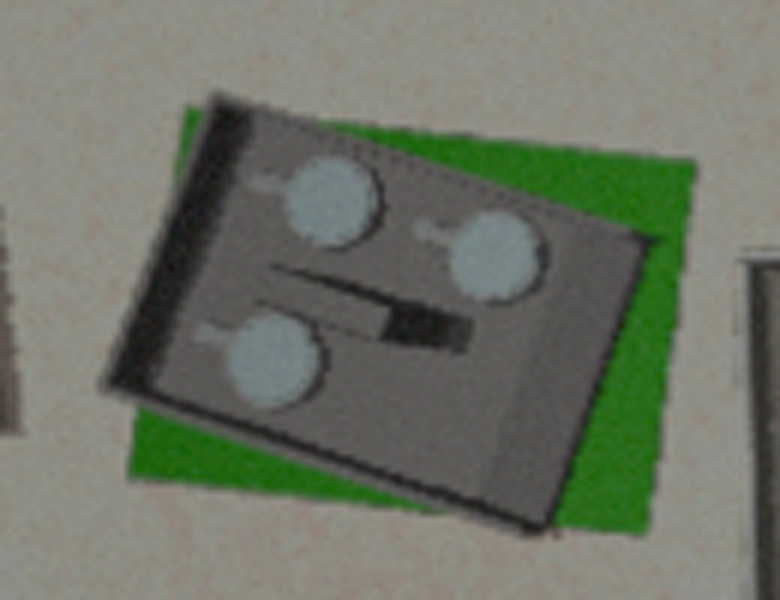

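```bash
for i in 1 2 3; do python3 -m pendant '[{"rz":0.106,"fingers":0},{"rz":0.106,"fingers":0},{"rz":0.106,"fingers":0},{"rz":0.106,"fingers":0},{"rz":0.106,"fingers":0}]'; done
for i in 1 2; do python3 -m pendant '[{"x":-10,"y":40.5,"fingers":0.4},{"x":-10,"y":40.5,"fingers":0.4},{"x":-10,"y":40.5,"fingers":0.4},{"x":-10,"y":40.5,"fingers":0.4},{"x":-10,"y":40.5,"fingers":0.4}]'; done
python3 -m pendant '[{},{},{},{},{}]'; python3 -c "
from h import *;state()"
```

```text
{'clock': 0.1, 'eef_pos': [172.444, 626.125, 221.663], 'ee_rot': [-0.0, 0.134, 0.991, -0.001], 'force': [-1.06, 0.559, -0.358], 'finger_gap': 1.0, 'grasp_force': 0.0, 'joint_positions': [-1.368, 0.629, 0.038, 1.518, -0.027, 0.996, -0.02]}validation failed for argument at $[0]...
validation failed for argument at $[0]...
validation failed for argument at $[0]...
validation failed for argument at $[0]...
validation failed for argument at $[0]...
validation failed for argument at $[0]...
```

```bash
python3 -m pendant '[{"fingers":0,"x":0,"y":0,"z":0,"rx":0,"ry":0,"rz":0.106},{"fingers":0,"x":0,"y":0,"z":0,"rx":0,"ry":0,"rz":0.106},{"fingers":0,"x":0,"y":0,"z":0,"rx":0,"ry":0,"rz":0.106},{"fingers":0,"x":0,"y":0,"z":0,"rx":0,"ry":0,"rz":0.106},{"fingers":0,"x":0,"y":0,"z":0,"rx":0,"ry":0,"rz":0.106}]'; python3 -m pendant --help | head -20
```

```text
clock: 0.6
eef_pos: [172.4, 626.3, 222.0]
ee_rot: [0.0, 0.391, 0.92, -0.001]
force: [0.7, 0.3, 0.3]
finger_gap: 0.999
grasp_force: 0.0invalid input: not JSON, or not a number
```

```bash
for i in 1 2; do python3 -m pendant '[{"fingers":0,"x":0,"y":0,"z":0,"rx":0,"ry":0,"rz":0.106},{"fingers":0,"x":0,"y":0,"z":0,"rx":0,"ry":0,"rz":0.106},{"fingers":0,"x":0,"y":0,"z":0,"rx":0,"ry":0,"rz":0.106},{"fingers":0,"x":0,"y":0,"z":0,"rx":0,"ry":0,"rz":0.106},{"fingers":0,"x":0,"y":0,"z":0,"rx":0,"ry":0,"rz":0.106}]'; done
for i in 1 2; do python3 -m pendant '[{"fingers":0.4,"x":-10,"y":40.5,"z":0,"rx":0,"ry":0,"rz":0},{"fingers":0.4,"x":-10,"y":40.5,"z":0,"rx":0,"ry":0,"rz":0},{"fingers":0.4,"x":-10,"y":40.5,"z":0,"rx":0,"ry":0,"rz":0},{"fingers":0.4,"x":-10,"y":40.5,"z":0,"rx":0,"ry":0,"rz":0},{"fingers":0.4,"x":-10,"y":40.5,"z":0,"rx":0,"ry":0,"rz":0}]'; done >/dev/null
python3 -m pendant '[{"fingers":0.4,"x":0,"y":0,"z":0,"rx":0,"ry":0,"rz":0},{"fingers":0.4,"x":0,"y":0,"z":0,"rx":0,"ry":0,"rz":0},{"fingers":0.4,"x":0,"y":0,"z":0,"rx":0,"ry":0,"rz":0},{"fingers":0.4,"x":0,"y":0,"z":0,"rx":0,"ry":0,"rz":0},{"fingers":0.4,"x":0,"y":0,"z":0,"rx":0,"ry":0,"rz":0}]'; python3 - <<'E'
from h import *
state(); ci,p,d=shot("wrist","w1.png"); C=cloud(ci,d); z=C[...,2]
m=((z>70)&(z<95)).astype(np.uint8); cs,_=cv2.findContours(m,cv2.RETR_EXTERNAL,cv2.CHAIN_APPROX_NONE)
for c in cs:
    if cv2.contourArea(c)<300: continue
    P=onz(ci,c.reshape(-1,2),80)[:,:2].astype(np.float32); print(c.reshape(-1,2).mean(0),cv2.minAreaRect(P))
E
```

```text
clock: 1.1
eef_pos: [172.4, 626.3, 222.0]
ee_rot: [0.0, 0.618, 0.786, -0.001]
force: [-1.5, -0.4, -0.4]
finger_gap: 1.001
grasp_force: 0.0
clock: 1.6
eef_pos: [172.3, 626.4, 221.9]
ee_rot: [0.0, 0.803, 0.597, -0.0]
force: [0.6, 1.3, 0.8]
finger_gap: 1.0
grasp_force: 0.0
clock: 3.1
eef_pos: [531.2, 417.1, 222.4]
ee_rot: [-0.0, 0.801, 0.599, -0.0]
force: [-0.2, -0.7, -0.7]
finger_gap: 0.603
grasp_force: 0.0
{'clock': 3.1, 'eef_pos': [531.19, 417.072, 222.418], 'ee_rot': [-0.0, 0.801, 0.599, -0.0], 'force': [-0.154, -0.748, -0.748], 'finger_gap': 0.603, 'grasp_force': 0.0, 'joint_positions': [-0.952, 0.705, 0.449, 1.446, -0.328, 1.065, -0.722]}
[320.5        194.99152542] ((534.1646118164062, 416.6179504394531), (50.806785583496094, 13.638472557067871), 73.67052459716797)
[94.66081871 37.76023392] ((373.1084289550781, 622.419921875), (50.65960693359375, 35.353424072265625), 57.86154556274414)
[271.97282609  19.6576087 ] ((537.0950317382812, 586.9019775390625), (85.52313232421875, 9.80727767944336), 11.309290885925293)
```

View pics/w1.png

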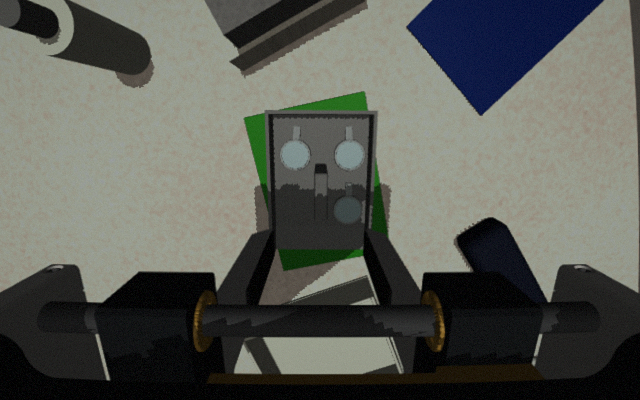

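```bash
python3 -m pendant '[{"fingers":0.4,"x":0,"y":3,"z":30,"rx":0,"ry":0,"rz":0},{"fingers":0.4,"x":0,"y":0,"z":40,"rx":0,"ry":0,"rz":0},{"fingers":0.4,"x":0,"y":0,"z":40,"rx":0,"ry":0,"rz":0},{"fingers":0.4,"x":0,"y":0,"z":30,"rx":0,"ry":0,"rz":0},{"fingers":0.4,"x":0,"y":0,"z":17,"rx":0,"ry":0,"rz":0}]' 50
for i in 1 2 3; do python3 -m pendant '[{"fingers":1,"x":0,"y":0,"z":0,"rx":0,"ry":0,"rz":0},{"fingers":1,"x":0,"y":0,"z":0,"rx":0,"ry":0,"rz":0},{"fingers":1,"x":0,"y":0,"z":0,"rx":0,"ry":0,"rz":0},{"fingers":1,"x":0,"y":0,"z":0,"rx":0,"ry":0,"rz":0},{"fingers":1,"x":0,"y":0,"z":0,"rx":0,"ry":0,"rz":0}]' 50; done
```

```text
clock: 3.65
eef_pos: [533.5, 414.6, 62.7]
ee_rot: [-0.0, 0.801, 0.599, -0.002]
force: [0.5, -0.1, -0.5]
finger_gap: 0.602
grasp_force: 0.0
clock: 4.15
eef_pos: [535.9, 415.4, 66.7]
ee_rot: [-0.0, 0.801, 0.598, 0.001]
force: [-0.5, 1.2, 1.8]
finger_gap: 0.209
grasp_force: 2.1
clock: 4.65
eef_pos: [535.2, 415.5, 66.3]
ee_rot: [-0.0, 0.801, 0.598, 0.0]
force: [-3.0, 0.5, 6.4]
finger_gap: 0.148
grasp_force: 50.0
clock: 5.15
eef_pos: [535.1, 415.5, 66.3]
ee_rot: [-0.001, 0.801, 0.598, 0.0]
force: [-2.9, -0.5, 6.3]
finger_gap: 0.145
grasp_force: 50.0
```

```bash
python3 -m pendant '[{"fingers":1,"x":0,"y":0,"z":-2,"rx":0,"ry":0,"rz":0},{"fingers":1,"x":0,"y":0,"z":-4,"rx":0,"ry":0,"rz":0},{"fingers":1,"x":0,"y":0,"z":-6,"rx":0,"ry":0,"rz":0},{"fingers":1,"x":0,"y":0,"z":-8,"rx":0,"ry":0,"rz":0},{"fingers":1,"x":0,"y":0,"z":-10,"rx":0,"ry":0,"rz":0}]'
for i in 1 2; do python3 -m pendant '[{"fingers":1,"x":0,"y":0,"z":-10,"rx":0,"ry":0,"rz":-0.03},{"fingers":1,"x":0,"y":0,"z":-10,"rx":0,"ry":0,"rz":-0.03},{"fingers":1,"x":0,"y":0,"z":-10,"rx":0,"ry":0,"rz":-0.03},{"fingers":1,"x":0,"y":0,"z":-10,"rx":0,"ry":0,"rz":-0.03},{"fingers":1,"x":0,"y":0,"z":-8,"rx":0,"ry":0,"rz":-0.03}]'; done
for i in 1 2 3 4; do python3 -m pendant '[{"fingers":1,"x":-10.4,"y":-3.2,"z":0,"rx":0,"ry":0,"rz":0},{"fingers":1,"x":-10.4,"y":-3.2,"z":0,"rx":0,"ry":0,"rz":0},{"fingers":1,"x":-10.4,"y":-3.2,"z":0,"rx":0,"ry":0,"rz":0},{"fingers":1,"x":-10.4,"y":-3.2,"z":0,"rx":0,"ry":0,"rz":0},{"fingers":1,"x":-10.4,"y":-3.2,"z":0,"rx":0,"ry":0,"rz":0}]'; done
python3 - <<'E'
from h import *
state(); shot("scene","s1.png")
E
```

```text
clock: 5.65
eef_pos: [535.3, 414.7, 95.8]
ee_rot: [0.0, 0.801, 0.598, -0.0]
force: [-0.0, -0.8, -3.1]
finger_gap: 0.146
grasp_force: 50.0
clock: 6.15
eef_pos: [535.6, 415.0, 144.7]
ee_rot: [-0.0, 0.753, 0.658, 0.0]
force: [0.2, -0.2, -3.1]
finger_gap: 0.148
grasp_force: 50.0
clock: 6.65
eef_pos: [535.6, 415.0, 192.6]
ee_rot: [0.0, 0.702, 0.712, 0.0]
force: [-0.0, -0.3, -3.8]
finger_gap: 0.146
grasp_force: 50.0
clock: 7.15
eef_pos: [519.6, 361.3, 191.2]
ee_rot: [-0.0, 0.703, 0.711, -0.0]
force: [-0.1, -0.4, -3.2]
finger_gap: 0.145
grasp_force: 50.0
clock: 7.65
eef_pos: [504.4, 309.7, 191.5]
ee_rot: [0.0, 0.703, 0.711, 0.0]
force: [-0.1, -0.5, -4.2]
finger_gap: 0.144
grasp_force: 50.0
clock: 8.15
eef_pos: [489.1, 257.5, 191.5]
ee_rot: [0.0, 0.703, 0.711, 0.0]
force: [0.5, 0.6, -3.7]
finger_gap: 0.149
grasp_force: 50.0
clock: 8.65
eef_pos: [473.7, 205.3, 191.5]
ee_rot: [0.0, 0.703, 0.711, 0.0]
force: [0.8, 0.5, -4.4]
finger_gap: 0.15
grasp_force: 50.0
{'clock': 8.65, 'eef_pos': [473.658, 205.276, 191.496], 'ee_rot': [0.0, 0.703, 0.711, 0.0], 'force': [0.806, 0.494, -4.419], 'finger_gap': 0.15, 'grasp_force': 49.999, 'joint_positions': [-0.706, 0.502, 0.354, 1.929, -0.246, 0.753, -0.199]}
```

View pics/s1.png

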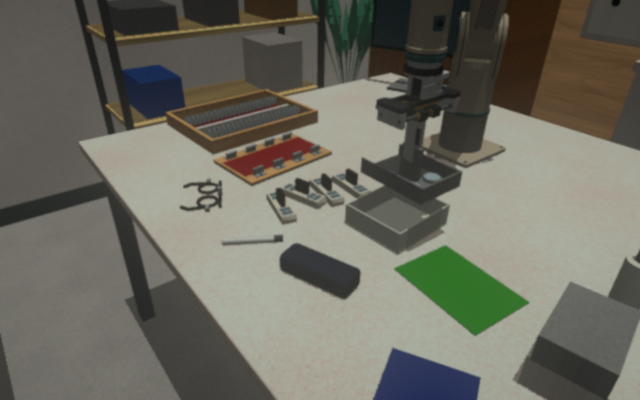

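```bash
for i in 1 2; do python3 -m pendant '[{"fingers":1,"x":0,"y":0,"z":0,"rx":0,"ry":0.06,"rz":0},{"fingers":1,"x":0,"y":0,"z":0,"rx":0,"ry":0.06,"rz":0},{"fingers":1,"x":0,"y":0,"z":0,"rx":0,"ry":0.06,"rz":0},{"fingers":1,"x":0,"y":0,"z":0,"rx":0,"ry":0.06,"rz":0},{"fingers":1,"x":0,"y":0,"z":0,"rx":0,"ry":0.06,"rz":0}]'; done
python3 -m pendant '[{"fingers":1,"x":0,"y":0,"z":0,"rx":0,"ry":0.06,"rz":0},{"fingers":1,"x":0,"y":0,"z":0,"rx":0,"ry":0.06,"rz":0},{"fingers":1,"x":0,"y":0,"z":0,"rx":0,"ry":0.06,"rz":0},{"fingers":1,"x":0,"y":0,"z":0,"rx":0,"ry":0.06,"rz":0},{"fingers":1,"x":0,"y":0,"z":0,"rx":0,"ry":0.06,"rz":0}]'
for i in 1 2; do python3 -m pendant '[{"fingers":1,"x":0,"y":0,"z":0,"rx":0,"ry":0,"rz":0},{"fingers":1,"x":0,"y":0,"z":0,"rx":0,"ry":0,"rz":0},{"fingers":1,"x":0,"y":0,"z":0,"rx":0,"ry":0,"rz":0},{"fingers":1,"x":0,"y":0,"z":0,"rx":0,"ry":0,"rz":0},{"fingers":1,"x":0,"y":0,"z":0,"rx":0,"ry":0,"rz":0}]'; done
python3 - <<'E'
from h import *
state(); shot("scene","s2.png")
E
```

```text
clock: 9.2
eef_pos: [474.2, 205.8, 191.7]
ee_rot: [-0.107, 0.695, 0.703, 0.106]
force: [0.3, 0.3, -3.7]
finger_gap: 0.144
grasp_force: 50.0
clock: 9.7
eef_pos: [474.7, 205.2, 191.5]
ee_rot: [-0.21, 0.671, 0.679, 0.209]
force: [0.4, -0.3, -2.9]
finger_gap: 0.144
grasp_force: 50.0
clock: 10.2
eef_pos: [475.0, 204.9, 190.9]
ee_rot: [-0.308, 0.633, 0.641, 0.306]
force: [-0.2, 0.8, -4.2]
finger_gap: 0.144
grasp_force: 50.0
clock: 10.7
eef_pos: [473.8, 206.8, 191.9]
ee_rot: [-0.309, 0.632, 0.641, 0.306]
force: [0.5, -0.4, -3.0]
finger_gap: 0.146
grasp_force: 50.0
clock: 11.2
eef_pos: [473.9, 206.1, 191.4]
ee_rot: [-0.309, 0.633, 0.64, 0.306]
force: [1.5, 1.0, -3.2]
finger_gap: 0.146
grasp_force: 50.0
{'clock': 11.2, 'eef_pos': [473.883, 206.13, 191.438], 'ee_rot': [-0.309, 0.633, 0.64, 0.306], 'force': [1.525, 1.004, -3.156], 'finger_gap': 0.146, 'grasp_force': 49.999, 'joint_positions': [0.342, 0.698, -0.362, 2.103, -1.071, 0.784, 1.003]}
```

View pics/s2.png

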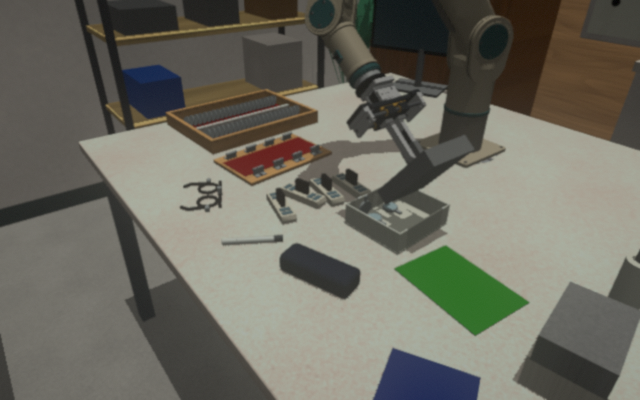

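```bash
python3 - <<'E'
from h import *
_,a,_=shot("wrist"); _,b,_=shot("top")
cv2.imwrite("pics/tip.png",np.hstack([cv2.resize(a[:300,160:480],(400,375)),cv2.resize(b[190:340,220:380],(400,375))])[:,:,::-1])
E
```

```text
(no output)
```

View pics/tip.png

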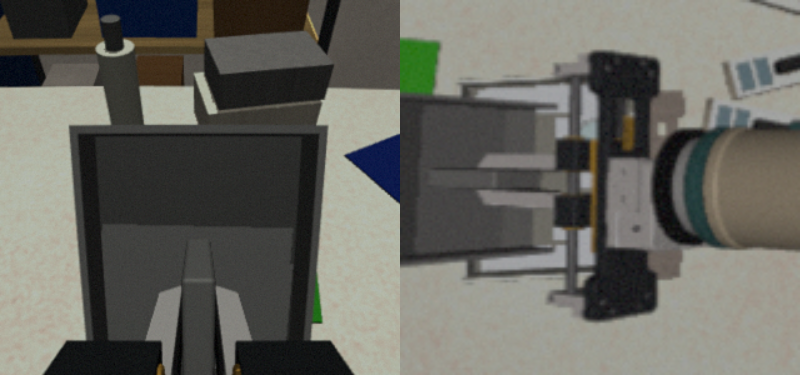

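```bash
for i in 1 2 3; do python3 -m pendant '[{"fingers":1,"x":0,"y":0,"z":0,"rx":0,"ry":-0.06,"rz":0},{"fingers":1,"x":0,"y":0,"z":0,"rx":0,"ry":-0.06,"rz":0},{"fingers":1,"x":0,"y":0,"z":0,"rx":0,"ry":-0.06,"rz":0},{"fingers":1,"x":0,"y":0,"z":0,"rx":0,"ry":-0.06,"rz":0},{"fingers":1,"x":0,"y":0,"z":0,"rx":0,"ry":-0.06,"rz":0}]'; done | grep eef_pos
for i in 1 2; do python3 -m pendant '[{"fingers":1,"x":20.4,"y":6,"z":0,"rx":0,"ry":0,"rz":0},{"fingers":1,"x":20.4,"y":6,"z":0,"rx":0,"ry":0,"rz":0},{"fingers":1,"x":20.4,"y":6,"z":0,"rx":0,"ry":0,"rz":0},{"fingers":1,"x":20.4,"y":6,"z":0,"rx":0,"ry":0,"rz":0},{"fingers":1,"x":20.4,"y":6,"z":0,"rx":0,"ry":0,"rz":0}]'; done
python3 -m pendant '[{"fingers":1,"x":0,"y":0,"z":20,"rx":0,"ry":0,"rz":0.1},{"fingers":1,"x":0,"y":0,"z":25,"rx":0,"ry":0,"rz":0},{"fingers":1,"x":0,"y":0,"z":25,"rx":0,"ry":0,"rz":0},{"fingers":1,"x":0,"y":0,"z":25,"rx":0,"ry":0,"rz":0},{"fingers":1,"x":0,"y":0,"z":15,"rx":0,"ry":0,"rz":0}]'
python3 -m pendant '[{"fingers":1,"x":0,"y":0,"z":6,"rx":0,"ry":0,"rz":0},{"fingers":1,"x":0,"y":0,"z":4,"rx":0,"ry":0,"rz":0},{"fingers":1,"x":0,"y":0,"z":2,"rx":0,"ry":0,"rz":0},{"fingers":1,"x":0,"y":0,"z":2,"rx":0,"ry":0,"rz":0},{"fingers":1,"x":0,"y":0,"z":0,"rx":0,"ry":0,"rz":0}]'
```

```text
eef_pos: [473.4, 206.4, 191.7]
eef_pos: [472.7, 206.5, 191.5]
eef_pos: [472.4, 206.6, 191.4]
clock: 13.35
eef_pos: [501.0, 309.6, 190.9]
ee_rot: [-0.001, 0.703, 0.712, -0.001]
force: [0.8, 1.0, -3.1]
finger_gap: 0.146
grasp_force: 50.0
clock: 13.85
eef_pos: [529.7, 411.8, 190.6]
ee_rot: [-0.001, 0.703, 0.711, -0.002]
force: [0.7, -0.1, -3.1]
finger_gap: 0.146
grasp_force: 50.0
clock: 14.35
eef_pos: [528.7, 410.3, 78.7]
ee_rot: [-0.001, 0.737, 0.675, -0.003]
force: [0.1, 0.0, -3.3]
finger_gap: 0.148
grasp_force: 50.0
clock: 14.85
eef_pos: [531.7, 411.1, 68.1]
ee_rot: [-0.0, 0.738, 0.675, 0.0]
force: [1.3, -0.3, -3.2]
finger_gap: 0.144
grasp_force: 50.0
```

```bash
python3 -m pendant '[{"fingers":1,"x":0,"y":0,"z":1,"rx":0,"ry":0,"rz":0},{"fingers":1,"x":0,"y":0,"z":1,"rx":0,"ry":0,"rz":0},{"fingers":1,"x":0,"y":0,"z":0.5,"rx":0,"ry":0,"rz":0},{"fingers":1,"x":0,"y":0,"z":0,"rx":0,"ry":0,"rz":0},{"fingers":1,"x":0,"y":0,"z":0,"rx":0,"ry":0,"rz":0}]'
python3 -m pendant '[{"fingers":0.95,"x":0,"y":0,"z":0,"rx":0,"ry":0,"rz":0},{"fingers":0.8,"x":0,"y":0,"z":0,"rx":0,"ry":0,"rz":0},{"fingers":0.7,"x":0,"y":0,"z":0,"rx":0,"ry":0,"rz":0},{"fingers":0.6,"x":0,"y":0,"z":0,"rx":0,"ry":0,"rz":0},{"fingers":0.6,"x":0,"y":0,"z":0,"rx":0,"ry":0,"rz":0}]'
```

```text
clock: 15.35
eef_pos: [531.7, 411.1, 66.3]
ee_rot: [-0.0, 0.738, 0.675, 0.001]
force: [-2.4, -1.0, 5.7]
finger_gap: 0.145
grasp_force: 50.0
clock: 15.85
eef_pos: [531.5, 410.9, 64.9]
ee_rot: [0.0, 0.738, 0.675, 0.0]
force: [0.0, 0.1, -0.4]
finger_gap: 0.395
grasp_force: 0.0
```

```bash
python3 -m pendant '[{"fingers":0.6,"x":0,"y":0,"z":-20,"rx":0,"ry":0,"rz":0},{"fingers":0.6,"x":0,"y":0,"z":-35,"rx":0,"ry":0,"rz":0},{"fingers":0.6,"x":0,"y":0,"z":-35,"rx":0,"ry":0,"rz":0},{"fingers":0.6,"x":0,"y":0,"z":-35,"rx":0,"ry":0,"rz":0},{"fingers":0.6,"x":0,"y":0,"z":-35,"rx":0,"ry":0,"rz":0}]'
cat > bars.py <<'E'
from h import *
s=state()
ci,p,d=shot("top","t_%d.png"%(10*s["clock"])); z=cloud(ci,d)[...,2]
for zl,zh,zp,n,L,W in((36,56,50,"tab",40,12),(9,23,15,"bar",130,36)):
    m=np.zeros(z.shape,bool); m[150:300,325:530]=True
    m=m&(z>zl)&(z<zh)
    cs,_=cv2.findContours(m.astype(np.uint8),cv2.RETR_EXTERNAL,cv2.CHAIN_APPROX_NONE)
    for c in cs:
        r=cv2.minAreaRect(onz(ci,c.reshape(-1,2),zp)[:,:2].astype(np.float32))
        if abs(max(r[1])-L)<8 and abs(min(r[1])-W)<6:
            b=cv2.boxPoints(r);e=max((b[1]-b[0],b[2]-b[1]),key=np.linalg.norm);a=np.degrees(np.arctan2(e[1],e[0]))%180
            print(n,np.round(r[0],1),np.round(r[1],1),"x axis deg",round(a,1))
E
python3 bars.py; python3 - <<'E'
from h import *
ci,p,d=shot("top"); cv2.imwrite("pics/t2.png",cv2.resize(p[140:320,120:440],(800,450))[:,:,::-1])
E
```

```text
clock: 16.35
eef_pos: [531.3, 410.8, 226.3]
ee_rot: [0.0, 0.738, 0.675, -0.0]
force: [0.7, -0.2, -0.8]
finger_gap: 0.398
grasp_force: 0.0
{'clock': 16.35, 'eef_pos': [531.339, 410.755, 226.307], 'ee_rot': [0.0, 0.738, 0.675, -0.0], 'force': [0.656, -0.162, -0.784], 'finger_gap': 0.398, 'grasp_force': 0.0, 'joint_positions': [-0.884, 0.678, 0.331, 1.451, -0.237, 1.051, -0.591]}
tab [451.3  -2.3] [40.9 12.3] x axis deg 86.7
tab [521.7 -19. ] [41.7 12.4] x axis deg 80.2
tab [583.5 -38.6] [12.5 41.9] x axis deg 104.5
tab [656.9 -25.2] [40.6 14.6] x axis deg 75.4
bar [451.   -2.5] [129.   36.5] x axis deg 86.3
bar [522.1 -19.2] [129.6  36.4] x axis deg 80.2
bar [584.  -38.6] [ 36.3 129.5] x axis deg 105.5
bar [657.9 -25.2] [129.4  38.3] x axis deg 75.4
```

View pics/t2.png

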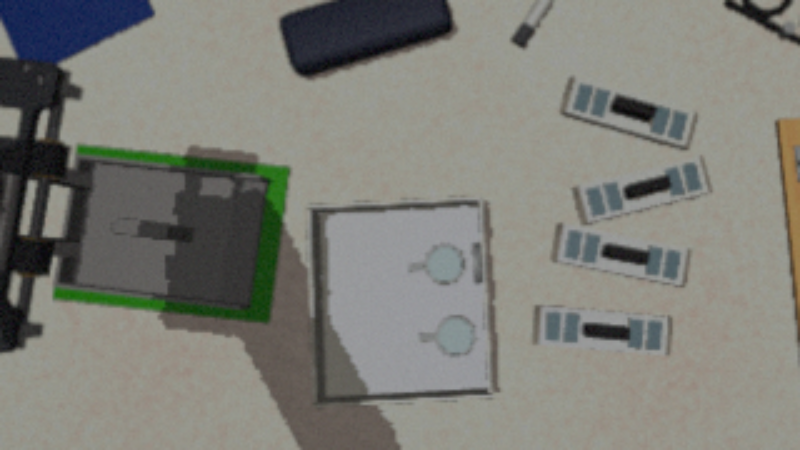

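```bash
for i in 1 2 3; do python3 -m pendant '[{"fingers":0.6,"x":-28.2,"y":10.9,"z":0,"rx":0,"ry":0,"rz":0.011},{"fingers":0.6,"x":-28.2,"y":10.9,"z":0,"rx":0,"ry":0,"rz":0.011},{"fingers":0.6,"x":-28.2,"y":10.9,"z":0,"rx":0,"ry":0,"rz":0.011},{"fingers":0.6,"x":-28.2,"y":10.9,"z":0,"rx":0,"ry":0,"rz":0.011},{"fingers":0.6,"x":-28.2,"y":10.9,"z":0,"rx":0,"ry":0,"rz":0.011}]'; done|grep eef
cat > wb.py <<'E'
from h import *
s=state()
w,x,y,_=s["ee_rot"]; th=2*np.arctan2(y,x); T=np.array([[np.cos(th),np.sin(th)],[np.sin(th),-np.cos(th)]])
print("tool x deg",round(np.degrees(th),1))
ci,p,d=shot("wrist","w_%d.png"%(10*s["clock"])); z=cloud(ci,d)[...,2]
for zl,zh,zp,n,L,W in((44,57,53,"tab",40,12),(56,70,65,"homed tab",40,12),(14,23,20,"bar",118,36),(26,37,33,"clip",32,10)):
    cs,_=cv2.findContours(((z>zl)&(z<zh)).astype(np.uint8),cv2.RETR_EXTERNAL,cv2.CHAIN_APPROX_NONE)
    for c in cs:
        if len(c)<12: continue
        r=cv2.minAreaRect(onz(ci,c.reshape(-1,2),zp)[:,:2].astype(np.float32))
        if abs(max(r[1])-L)<15 and abs(min(r[1])-W)<8:
            b=cv2.boxPoints(r);e=max((b[1]-b[0],b[2]-b[1]),key=np.linalg.norm);a=np.degrees(np.arctan2(e[1],e[0]))%180
            print(n,np.round(r[0],1),np.round(r[1],1),"deg",round(a,1),"shift tool xy",np.round(T.T@(np.array(r[0])-s["eef_pos"][:2]),1),"rz",round(th-np.radians(a),3))
E
python3 wb.py
```

```text
eef_pos: [570.0, 263.4, 224.1]
eef_pos: [600.5, 115.5, 224.2]
eef_pos: [622.8, -33.9, 224.1]
{'clock': 17.95, 'eef_pos': [622.841, -33.859, 224.119], 'ee_rot': [-0.0, 0.791, 0.612, -0.0], 'force': [-0.332, -0.06, 0.523], 'finger_gap': 0.403, 'grasp_force': 0.0, 'joint_positions': [-0.211, 0.613, 0.366, 1.599, -0.251, 0.977, -0.018]}
tool x deg 75.5
tab [586.2 -39.1] [13.4 40.3] deg 104.8 shift tool xy [-14.3 -34.2] rz -0.511
tab [455.5  -3.8] [39.3 15.9] deg 87.5 shift tool xy [ -12.9 -169.5] rz -0.21
tab [524.5 -19.6] [41.  14.1] deg 80.2 shift tool xy [-10.8 -98.8] rz -0.082
tab [659.  -25.7] [39.4 12.2] deg 76.6 shift tool xy [17.  32.9] rz -0.02
bar [585.5 -39.1] [ 37.1 123.5] deg 105.6 shift tool xy [-14.4 -34.8] rz -0.525
bar [453.9  -3.2] [124.2  39.9] deg 86.7 shift tool xy [ -12.6 -171.2] rz -0.195
bar [523.5 -19.4] [123.4  38. ] deg 80.5 shift tool xy [-10.9 -99.8] rz -0.087
bar [659.3 -25.6] [122.3  36.4] deg 75.2 shift tool xy [17.2 33.2] rz 0.005
clip [590.6 -36.4] [ 9.4 39.9] deg 119.0 shift tool xy [-10.6 -30.6] rz -0.759
clip [458.7  -4.1] [39.6  6.7] deg 88.9 shift tool xy [ -12.4 -166.4] rz -0.234
clip [529.1 -19.1] [11.2 39.5] deg 95.0 shift tool xy [ -9.2 -94.5] rz -0.341
clip [567.4 166.9] [ 2.5 38.7] deg 94.6 shift tool xy [ 180.5 -104. ] rz -0.333
```

```bash
python3 -m pendant '[{"fingers":0.6,"x":17,"y":33,"z":20,"rx":0,"ry":0,"rz":0},{"fingers":0.6,"x":0,"y":0,"z":40,"rx":0,"ry":0,"rz":0},{"fingers":0.6,"x":0,"y":0,"z":45,"rx":0,"ry":0,"rz":0},{"fingers":0.6,"x":0,"y":0,"z":35,"rx":0,"ry":0,"rz":0},{"fingers":0.6,"x":0,"y":0,"z":20,"rx":0,"ry":0,"rz":0}]' 60
python3 -m pendant '[{"fingers":0.6,"x":0,"y":0,"z":15,"rx":0,"ry":0,"rz":0},{"fingers":0.6,"x":0,"y":0,"z":7,"rx":0,"ry":0,"rz":0},{"fingers":0.6,"x":0,"y":0,"z":0,"rx":0,"ry":0,"rz":0},{"fingers":0.6,"x":0,"y":0,"z":0,"rx":0,"ry":0,"rz":0},{"fingers":1,"x":0,"y":0,"z":0,"rx":0,"ry":0,"rz":0}]'
for i in 1 2; do python3 -m pendant '[{"fingers":1,"x":0,"y":0,"z":0,"rx":0,"ry":0,"rz":0},{"fingers":1,"x":0,"y":0,"z":0,"rx":0,"ry":0,"rz":0},{"fingers":1,"x":0,"y":0,"z":0,"rx":0,"ry":0,"rz":0},{"fingers":1,"x":0,"y":0,"z":0,"rx":0,"ry":0,"rz":0},{"fingers":1,"x":0,"y":0,"z":0,"rx":0,"ry":0,"rz":0}]'; done
python3 -m pendant '[{"fingers":1,"x":0,"y":0,"z":-5,"rx":0,"ry":0,"rz":0},{"fingers":1,"x":0,"y":0,"z":-20,"rx":0,"ry":0,"rz":0},{"fingers":1,"x":0,"y":0,"z":-30,"rx":0,"ry":0,"rz":0},{"fingers":1,"x":0,"y":0,"z":-30,"rx":0,"ry":0,"rz":0},{"fingers":1,"x":0,"y":0,"z":-10,"rx":0,"ry":0,"rz":0}]'
```

```text
clock: 18.5
eef_pos: [656.7, -24.1, 60.7]
ee_rot: [-0.002, 0.791, 0.612, -0.002]
force: [0.1, 1.1, -0.5]
finger_gap: 0.398
grasp_force: 0.0
clock: 19.0
eef_pos: [660.3, -24.6, 44.3]
ee_rot: [0.001, 0.791, 0.612, 0.001]
force: [0.6, -0.6, 0.5]
finger_gap: 0.351
grasp_force: 0.0
clock: 19.5
eef_pos: [659.4, -24.5, 43.4]
ee_rot: [-0.0, 0.791, 0.612, 0.0]
force: [-1.1, 0.3, 3.7]
finger_gap: 0.122
grasp_force: 60.0
clock: 20.0
eef_pos: [659.4, -24.4, 43.4]
ee_rot: [-0.0, 0.791, 0.612, 0.0]
force: [-2.2, 0.1, 5.1]
finger_gap: 0.125
grasp_force: 60.0
clock: 20.5
eef_pos: [661.2, -25.0, 140.8]
ee_rot: [0.002, 0.791, 0.612, 0.002]
force: [1.1, 0.6, -0.9]
finger_gap: 0.127
grasp_force: 60.0
```

```bash
python3 -m pendant '[{"fingers":1,"x":0,"y":0,"z":-8,"rx":0,"ry":0,"rz":-0.07},{"fingers":1,"x":0,"y":0,"z":-8,"rx":0,"ry":0,"rz":-0.07},{"fingers":1,"x":0,"y":0,"z":-8,"rx":0,"ry":0,"rz":-0.07},{"fingers":1,"x":0,"y":0,"z":-8,"rx":0,"ry":0,"rz":-0.07},{"fingers":1,"x":0,"y":0,"z":-8,"rx":0,"ry":0,"rz":-0.067}]'
for i in 1 2; do python3 -m pendant '[{"fingers":1,"x":-23.7,"y":-6.2,"z":0,"rx":0,"ry":0,"rz":0},{"fingers":1,"x":-23.7,"y":-6.2,"z":0,"rx":0,"ry":0,"rz":0},{"fingers":1,"x":-23.7,"y":-6.2,"z":0,"rx":0,"ry":0,"rz":0},{"fingers":1,"x":-23.7,"y":-6.2,"z":0,"rx":0,"ry":0,"rz":0},{"fingers":1,"x":-23.7,"y":-6.2,"z":0,"rx":0,"ry":0,"rz":0}]';done
python3 wb.py; ls pics
```

```text
clock: 21.0
eef_pos: [658.6, -24.5, 176.9]
ee_rot: [-0.001, 0.672, 0.74, -0.001]
force: [-0.9, 0.4, -1.8]
finger_gap: 0.124
grasp_force: 60.0
clock: 21.5
eef_pos: [638.8, -146.2, 176.6]
ee_rot: [-0.001, 0.673, 0.74, -0.0]
force: [-0.2, -0.7, 0.0]
finger_gap: 0.124
grasp_force: 60.0
clock: 22.0
eef_pos: [619.1, -267.0, 176.6]
ee_rot: [-0.001, 0.673, 0.74, -0.0]
force: [-0.3, 0.6, -1.6]
finger_gap: 0.123
grasp_force: 60.0
{'clock': 22.0, 'eef_pos': [619.052, -267.014, 176.574], 'ee_rot': [-0.001, 0.673, 0.74, -0.0], 'force': [-0.272, 0.577, -1.577], 'finger_gap': 0.123, 'grasp_force': 59.998, 'joint_positions': [0.237, 0.723, 0.229, 1.492, -0.186, 0.95, 0.613]}
tool x deg 95.4
tab [ 647.  -446.8] [11.8 50.3] deg 93.5 shift tool xy [-181.7   10.9] rz 0.033
clip [ 622.9 -484. ] [ 6.2 19.9] deg 94.8 shift tool xy [-216.3  -16.5] rz 0.011
clip [ 486.9 -496. ] [ 5.8 23. ] deg 97.9 shift tool xy [-215.6 -153.1] rz -0.044
clip [ 472.4 -496.2] [11.9 23. ] deg 97.2 shift tool xy [-214.4 -167.6] rz -0.031
clip [ 454.6 -497.6] [11.9 25.4] deg 91.1 shift tool xy [-214.2 -185.4] rz 0.075
clip [ 437
[... 177 characters left out ...]
 26.3] deg 97.0 shift tool xy [-213.8 -236.6] rz -0.028
clip [ 558.4 -338.8] [34.6  9.5] deg 5.7 shift tool xy [-65.8 -67.1] rz 1.566
clip [ 489.6 -345.7] [36.9  9.6] deg 5.9 shift tool xy [ -66.2 -136.2] rz 1.563
clip [ 420.4 -351.7] [38.5  9.6] deg 6.1 shift tool xy [ -65.7 -205.8] rz 1.558
clip [ 409.  -225.1] [38.4  7.9] deg 4.6 shift tool xy [  61.4 -205.2] rz 1.585
clip [ 615.4 -205.9] [33.5  7.7] deg 5.4 shift tool xy [61.2  2.1] rz 1.57
clip [ 546.1 -212.3] [34.9  7.8] deg 5.1 shift tool xy [ 61.3 -67.5] rz 1.575
clip [ 477.7 -218.4] [36.7  7.8] deg 4.9 shift tool xy [  61.7 -136.2] rz 1.58
s1.png
s2.png
scene0.png
t2.png
t_163.png
tip.png
top0.png
tray.png
w1.png
w_179.png
w_220.png
```

```bash
cat > held.py <<'E'
from h import *
s=telemetry.get_obs(); w,x,y,_=s["ee_rot"]; th=2*np.arctan2(y,x); T=np.array([[np.cos(th),np.sin(th)],[np.sin(th),-np.cos(th)]])
ci,p,d=shot("wrist"); C=cloud(ci,d); zt=s["eef_pos"][2]
L=(C[...,:2]-s["eef_pos"][:2])@T; z=C[...,2]-zt
m=(abs(L[...,0])<80)&(abs(L[...,1])<25)&(z>-46)&(z<-20)
for lo,hi in((-26,-21),(-30,-26),(-34,-30),(-38,-34),(-44,-38)):
    k=m&(z>lo)&(z<hi)
    if k.sum()>20: print(lo,k.sum(),np.round(np.percentile(L[k],[0.5,99.5],axis=0),1).tolist())
ns={}
for nm,q in(("near",lambda a:a>40),("far",lambda a:a<-40)):
    k=(C[...,2]>30)&(C[...,2]<35)&(abs(L[...,1]+67)<9)&q(L[...,0])&(abs(L[...,0])<90)
    if k.sum(): print("clip st3",nm,k.sum(),np.round(np.percentile(L[k][:,0],[2,50,98]),1),np.round(np.median(C[k][:,2]),1))
E
python3 held.py
```

```text
-26 4637 [[-48.1, -17.2], [58.0, 18.5]]
-30 244 [[57.3, -17.0], [60.7, 18.4]]
-34 182 [[59.5, -17.2], [61.8, 18.2]]
clip st3 near 162 [63.3 67.2 71.1] 32.4
clip st3 far 129 [-65.2 -60.5 -57.1] 32.3
```

```bash
cat > prof.py <<'E'
from h import *
import sys
y0=float(sys.argv[1])
s=state(); w,x,y,_=s["ee_rot"]; th=2*np.arctan2(y,x); T=np.array([[np.cos(th),np.sin(th)],[np.sin(th),-np.cos(th)]])
ci,p,d=shot("wrist"); np.savez("w.npz",p=p,d=d); C=cloud(ci,d); L=(C[...,:2]-s["eef_pos"][:2])@T
k=(abs(L[...,1]-y0)<1.0)&(abs(abs(L[...,0])-62)<20)&(C[...,2]<60)
a=np.c_[L[k][:,0],C[k][:,2]]; a=a[np.argsort(a[:,0])]
for lo in range(-82,82,2):
    q=a[(a[:,0]>=lo)&(a[:,0]<lo+2)]
    if len(q): print(lo,len(q),np.round([q[:,1].min(),np.median(q[:,1]),q[:,1].max()],1),end="; ")
v,u=np.nonzero(k); print(v.min(),v.max(),u.min(),u.max())
print("cam centre tool frame",np.round(np.r_[((-np.array(ci["R"]).T@ci["t"])[:2]-s["eef_pos"][:2])@T,(-np.array(ci["R"]).T@ci["t"])[2]],1))
E
python3 prof.py -67
```

```text
{'clock': 22.1, 'eef_pos': [617.398, -271.677, 176.809], 'ee_rot': [0.0, 0.675, 0.737, -0.002], 'force': [-0.251, -1.434, -0.247], 'finger_gap': 0.124, 'grasp_force': 59.997, 'joint_positions': [0.24, 0.723, 0.233, 1.492, -0.184, 0.95, 0.612]}
-82 1 [13.1 13.1 13.1]; -80 2 [14.4 14.9 15.5]; -78 1 [15.7 15.7 15.7]; -76 2 [15.4 16.4 17.3]; -68 3 [30.6 31.3 32.5]; -66 5 [10.8 31.9 33.3]; -64 5 [12.  31.8 32.9]; -62 5 [11.6 32.8 33.1]; -60 7 [11.7 28.9 32. ]; -58 1 [11.3 11.3 11.3]; -56 3 [11.7 12.7 13. ]; -54 3 [12.1 12.8 13.2]; -52 3 [12.8 12.9 13.6]; -50 4 [12.5 12.8 13.2]; -48 4 [11.3 12.1 12.7]; -46 3 [11.5 11.7 12.8]; -44 3 [12.4 12.6 12.9]; 42 3 [11.3 12.6 13.1]; 44 3 [13.2 13.2 14. ]; 46 3 [12.8 13.8 14. ]; 48 4 [12.2 13.8 13.9]; 50 4 [12.1 12.7 13.1]; 52 4 [12.  12.9 13.2]; 54 4 [12.  12.7 13.3]; 56 4 [11.4 12.3 13.7]; 58 4 [10.5 11.  11.8]; 60 2 [31.1 31.2 31.3]; 62 5 [31.6 32.3 33.7]; 64 4 [32.5 33.1 33.9]; 66 5 [30.8 31.8 32.6]; 68 5 [30.3 31.2 32.8]; 70 4 [13.3 13.8 14.6]; 72 4 [13.9 14.1 14.9]; 74 3 [15.1 15.6 16.2]; 76 4 [15.  16.4 17.3]; 78 3 [15.  15.6 17.1]; 80 4 [15.6 16.2 17. ]; 114 258 249 261
cam centre tool frame [ 74.2   1.2 338.8]
```

View pics/w_220.png

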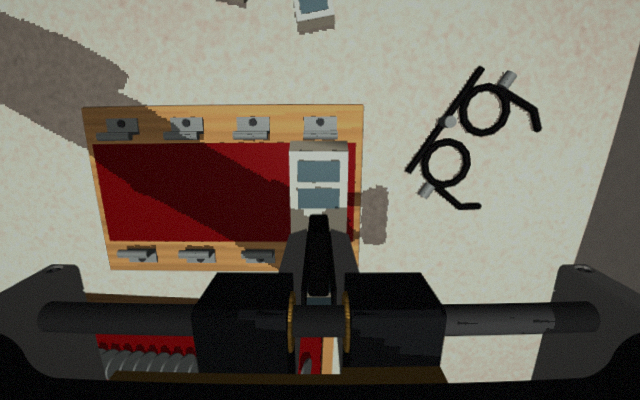

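```bash
for i in 1 2; do python3 -m pendant '[{"fingers":1,"x":0,"y":0,"z":0,"rx":0,"ry":0,"rz":0},{"fingers":1,"x":0,"y":0,"z":0,"rx":0,"ry":0,"rz":0},{"fingers":1,"x":0,"y":0,"z":0,"rx":0,"ry":0,"rz":0},{"fingers":1,"x":0,"y":0,"z":0,"rx":0,"ry":0,"rz":0},{"fingers":1,"x":0,"y":0,"z":0,"rx":0,"ry":0,"rz":0}]'|grep eef_p; done; python3 held.py; python3 prof.py -69;python3 wb.py|grep clip
```

```text
eef_pos: [620.0, -265.8, 178.0]
eef_pos: [619.8, -266.4, 178.0]
-26 4660 [[-47.9, -17.1], [58.2, 18.6]]
-30 227 [[57.4, -16.9], [60.9, 18.6]]
-34 188 [[60.1, -17.1], [62.0, 18.7]]
clip st3 near 148 [57.1 60.6 64. ] 32.5
clip st3 far 131 [-72.3 -67.1 -63.4] 32.2
{'clock': 23.2, 'eef_pos': [619.808, -266.382, 177.947], 'ee_rot': [-0.0, 0.673, 0.739, -0.0], 'force': [-0.477, -0.009, -0.149], 'finger_gap': 0.124, 'grasp_force': 59.997, 'joint_positions': [0.236, 0.721, 0.229, 1.491, -0.185, 0.951, 0.612]}
-82 2 [15.8 15.9 16. ]; -72 4 [31.9 32.2 33.1]; -70 4 [10.7 13.5 32.2]; -68 7 [11.  32.6 33.8]; -66 7 [11.8 31.1 33. ]; -64 6 [12.  20.8 31.8]; -62 1 [12.1 12.1 12.1]; -60 2 [11.5 11.9 12.4]; -58 2 [12.6 12.7 12.9]; -56 3 [12.4 13.1 13.3]; -54 4 [11.1 12.6 13.2]; -52 2 [12.5 12.8 13.1]; -50 4 [11.8 12.3 12.8]; -48 3 [12.6 12.8 13.4]; -46 3 [11.9 12.1 13.5]; -44 3 [12.1 12.1 12.8]; 42 2 [12.2 12.4 12.7]; 44 4 [12.  12.9 13.3]; 46 3 [11.7 11.9 13.1]; 48 3 [13.1 13.2 14.1]; 50 4 [12.  12.5 12.6]; 52 5 [10.1 11.6 12.4]; 54 2 [12.7 13.1 13.5]; 56 2 [32.  32.1 32.1]; 58 4 [32.2 33.1 33.4]; 60
[... 886 characters left out ...]
.5 -504.1] [13.  29.4] deg 91.0 shift tool xy [-214.9 -253.6] rz 0.077
clip [ 372.9 -507.1] [10.5 33.3] deg 94.2 shift tool xy [-216.5 -268.4] rz 0.02
clip [ 558.2 -339. ] [34.5  9.5] deg 5.6 shift tool xy [-66.6 -68.2] rz 1.567
clip [ 489.6 -345.9] [37.5  9.6] deg 5.8 shift tool xy [ -66.9 -137.1] rz 1.563
clip [ 420.7 -351.8] [38.6  9.7] deg 6.1 shift tool xy [ -66.4 -206.3] rz 1.559
clip [ 408.7 -225.2] [38.8  7. ] deg 4.6 shift tool xy [  60.8 -206.3] rz 1.585
clip [ 615.5 -206. ] [33.7  6.8] deg 5.4 shift tool xy [60.5  1.4] rz 1.57
clip [ 545.9 -212.5] [35.1  6.8] deg 5.1 shift tool xy [ 60.6 -68.5] rz 1.575
clip [ 477.5 -218.5] [36.9  6.9] deg 4.9 shift tool xy [  61.  -137.2] rz 1.58
```

```bash
python3 -m pendant '[{"fingers":1,"x":-2.2,"y":0.6,"z":15,"rx":0,"ry":0,"rz":0},{"fingers":1,"x":0,"y":0,"z":20,"rx":0,"ry":0,"rz":0},{"fingers":1,"x":0,"y":0,"z":25,"rx":0,"ry":0,"rz":0},{"fingers":1,"x":0,"y":0,"z":20,"rx":0,"ry":0,"rz":0},{"fingers":1,"x":0,"y":0,"z":8,"rx":0,"ry":0,"rz":0}]'
for i in 1 2; do python3 -m pendant '[{"fingers":1,"x":0,"y":0,"z":5,"rx":0,"ry":0,"rz":0},{"fingers":1,"x":0,"y":0,"z":4,"rx":0,"ry":0,"rz":0},{"fingers":1,"x":0,"y":0,"z":4,"rx":0,"ry":0,"rz":0},{"fingers":1,"x":0,"y":0,"z":3,"rx":0,"ry":0,"rz":0},{"fingers":1,"x":0,"y":0,"z":2,"rx":0,"ry":0,"rz":0}]'; done
```

```text
clock: 23.8
eef_pos: [618.8, -267.7, 86.6]
ee_rot: [-0.002, 0.673, 0.739, -0.001]
force: [0.3, -1.1, -2.1]
finger_gap: 0.122
grasp_force: 60.0
clock: 24.3
eef_pos: [621.0, -268.2, 72.3]
ee_rot: [0.0, 0.673, 0.74, 0.0]
force: [-0.3, 0.9, -0.5]
finger_gap: 0.122
grasp_force: 60.0
clock: 24.8
eef_pos: [620.6, -267.7, 55.3]
ee_rot: [-0.001, 0.673, 0.74, 0.0]
force: [-5.6, 5.7, 22.9]
finger_gap: 0.126
grasp_force: 60.0
```

```bash
python3 -m pendant '[{"fingers":1,"x":0,"y":0,"z":1,"rx":0,"ry":0,"rz":0},{"fingers":1,"x":0,"y":0,"z":1,"rx":0,"ry":0,"rz":0},{"fingers":1,"x":0,"y":0,"z":0,"rx":0,"ry":0,"rz":0},{"fingers":1,"x":0,"y":0,"z":0,"rx":0,"ry":0,"rz":0},{"fingers":1,"x":0,"y":0,"z":0,"rx":0,"ry":0,"rz":0}]'
```

```text
clock: 25.3
eef_pos: [620.6, -267.7, 55.3]
ee_rot: [-0.0, 0.673, 0.74, 0.001]
force: [-5.2, 5.1, 22.9]
finger_gap: 0.122
grasp_force: 60.0
```

```bash
python3 -m pendant '[{"fingers":0.8,"x":0,"y":0,"z":0,"rx":0,"ry":0,"rz":0},{"fingers":0.65,"x":0,"y":0,"z":0,"rx":0,"ry":0,"rz":0},{"fingers":0.6,"x":0,"y":0,"z":0,"rx":0,"ry":0,"rz":0},{"fingers":0.6,"x":0,"y":0,"z":0,"rx":0,"ry":0,"rz":0},{"fingers":0.6,"x":0,"y":0,"z":-5,"rx":0,"ry":0,"rz":0}]'
python3 -m pendant '[{"fingers":0.6,"x":0,"y":0,"z":-25,"rx":0,"ry":0,"rz":0},{"fingers":0.6,"x":0,"y":0,"z":-40,"rx":0,"ry":0,"rz":0},{"fingers":0.6,"x":0,"y":0,"z":-45,"rx":0,"ry":0,"rz":0},{"fingers":0.6,"x":0,"y":0,"z":-40,"rx":0,"ry":0,"rz":0},{"fingers":0.6,"x":0,"y":0,"z":-15,"rx":0,"ry":0,"rz":0}]'
python3 -m pendant '[{"fingers":0.6,"x":0,"y":0,"z":0,"rx":0,"ry":0,"rz":0},{"fingers":0.6,"x":0,"y":0,"z":0,"rx":0,"ry":0,"rz":0},{"fingers":0.6,"x":0,"y":0,"z":0,"rx":0,"ry":0,"rz":0},{"fingers":0.6,"x":0,"y":0,"z":0,"rx":0,"ry":0,"rz":0},{"fingers":0.6,"x":0,"y":0,"z":0,"rx":0,"ry":0,"rz":0}]'
cat > chk.py <<'E'
from h import *
s=telemetry.get_obs();print(np.round(s["eef_pos"],1))
ci,p,d=shot("wrist"); C=cloud(ci,d)
for i,(sx,sy) in enumerate([(414.7,-288.5),(483.6,-282.2),(552.05,-275.7),(621,-269.1)]):
    w=np.radians(5.4); L=(C[...,:2]-[sx,sy])@np.array([[np.cos(w),-np.sin(w)],[np.sin(w),np.cos(w)]])
    m=(abs(L[...,0])<18)&(abs(L[...,1])<25)&(C[...,2]>55)&(C[...,2]<85)
    b=(abs(L[...,0])<14)&(abs(L[...,1])>28)&(abs(L[...,1])<52)&(C[...,2]<60)
    be=[np.round(np.median(C[...,2][b&(sg*L[...,1]>0)]),1) if (b&(sg*L[...,1]>0)).sum()>20 else None for sg in(1,-1)]
    print("seat",i+1,"tab n",m.sum(), np.round(np.percentile(C[m][:,2],[50,90]),1) if m.sum()>20 else "", np.round(L[m].mean(0),1) if m.sum()>20 else "","bar top z +y,-y",be)
E
python3 chk.py; python3 bars.py
```

```text
clock: 25.8
eef_pos: [619.9, -268.3, 56.0]
ee_rot: [-0.001, 0.673, 0.74, -0.0]
force: [-0.1, -0.2, -0.5]
finger_gap: 0.4
grasp_force: 0.0
clock: 26.3
eef_pos: [622.6, -269.8, 227.1]
ee_rot: [0.004, 0.673, 0.739, 0.001]
force: [-0.0, 0.4, -0.3]
finger_gap: 0.403
grasp_force: 0.0
clock: 26.8
eef_pos: [620.1, -268.3, 220.6]
ee_rot: [-0.001, 0.673, 0.74, -0.0]
force: [-0.2, -0.3, -0.7]
finger_gap: 0.401
grasp_force: 0.0
[ 620.1 -268.3  220.6]
seat 1 tab n 0   bar top z +y,-y [np.float64(12.6), np.float64(12.6)]
seat 2 tab n 0   bar top z +y,-y [np.float64(12.7), np.float64(12.5)]
seat 3 tab n 0   bar top z +y,-y [np.float64(12.7), np.float64(12.5)]
seat 4 tab n 403 [64.7 65.7] [0.4 0.5] bar top z +y,-y [np.float64(32.3), np.float64(32.4)]
{'clock': 26.85, 'eef_pos': [620.273, -268.284, 220.928], 'ee_rot': [-0.001, 0.673, 0.74, -0.0], 'force': [0.136, -0.788, -0.876], 'finger_gap': 0.4, 'grasp_force': 0.0, 'joint_positions': [0.233, 0.681, 0.241, 1.441, -0.175, 1.042, 0.605]}
tab [451.3  -2.2] [41.1 12.3] x axis deg 86.7
tab [521.7 -19. ] [41.7 12.4] x axis deg 80.2
tab [583.5 -38.9] [12.7 41.3] x axis deg 104.5
bar [451.   -2.6] [129.2  36.5] x axis deg 86.3
bar [522.1 -19.2] [129.5  36.4] x axis deg 80.2
bar [583.9 -38.6] [ 36.3 129.4] x axis deg 105.6
```

```bash
for i in 1 2; do python3 -m pendant '[{"fingers":0.6,"x":23.1,"y":-1.2,"z":0,"rx":0,"ry":0,"rz":0},{"fingers":0.6,"x":23.1,"y":-1.2,"z":0,"rx":0,"ry":0,"rz":0},{"fingers":0.6,"x":23.1,"y":-1.2,"z":0,"rx":0,"ry":0,"rz":0},{"fingers":0.6,"x":23.1,"y":-1.2,"z":0,"rx":0,"ry":0,"rz":0},{"fingers":0.6,"x":23.1,"y":-1.2,"z":0,"rx":0,"ry":0,"rz":0}]' >/dev/null; done
python3 -m pendant '[{"fingers":0.6,"x":0,"y":0,"z":0,"rx":0,"ry":0,"rz":-0.1},{"fingers":0.6,"x":0,"y":0,"z":0,"rx":0,"ry":0,"rz":-0.071},{"fingers":0.6,"x":0,"y":0,"z":0,"rx":0,"ry":0,"rz":0},{"fingers":0.6,"x":0,"y":0,"z":0,"rx":0,"ry":0,"rz":0},{"fingers":0.6,"x":0,"y":0,"z":0,"rx":0,"ry":0,"rz":0}]'
python3 -m pendant '[{"fingers":0.6,"x":0,"y":0,"z":0,"rx":0,"ry":0,"rz":0},{"fingers":0.6,"x":0,"y":0,"z":0,"rx":0,"ry":0,"rz":0},{"fingers":0.6,"x":0,"y":0,"z":0,"rx":0,"ry":0,"rz":0},{"fingers":0.6,"x":0,"y":0,"z":0,"rx":0,"ry":0,"rz":0},{"fingers":0.6,"x":0,"y":0,"z":0,"rx":0,"ry":0,"rz":0}]' >/dev/null
python3 wb.py
```

```text
clock: 28.4
eef_pos: [587.0, -39.9, 221.9]
ee_rot: [-0.0, 0.608, 0.794, -0.0]
force: [-0.5, 0.4, 0.7]
finger_gap: 0.404
grasp_force: 0.0
{'clock': 28.9, 'eef_pos': [587.029, -39.61, 221.955], 'ee_rot': [-0.0, 0.608, 0.794, 0.0], 'force': [-0.139, -0.7, -0.754], 'finger_gap': 0.397, 'grasp_force': 0.0, 'joint_positions': [-0.11, 0.546, 0.203, 1.7, -0.133, 0.909, 0.411]}
tool x deg 105.2
tab [584.8 -38.9] [11.3 39.8] deg 105.2 shift tool xy [ 1.2 -2. ] rz -0.001
tab [523.3 -20.3] [39.4 12.4] deg 79.4 shift tool xy [ 35.3 -56.5] rz 0.451
tab [454.1  -3.7] [40.2 14.6] deg 86.9 shift tool xy [  69.5 -118.9] rz 0.319
homed tab [ 620.  -261.2] [12.3 37.5] deg 95.1 shift tool xy [-222.5  -26.1] rz 0.175
bar [584.6 -38.5] [ 36.  122.6] deg 105.5 shift tool xy [ 1.7 -2. ] rz -0.006
bar [523.1 -19.4] [123.4  36.7] deg 80.1 shift tool xy [ 36.2 -56.4] rz 0.437
bar [453.   -3.4] [124.5  38.2] deg 86.5 shift tool xy [  70.1 -119.9] rz 0.326
clip [ 406.4 -222.3] [31.9 11.7] deg 6.1 shift tool xy [-129.1 -222.2] rz 1.73
clip [458.5  -3.5] [ 7.5 40.5] deg 94.1 shift tool xy [  68.5 -114.6] rz 0.193
```

```bash
python3 -m pendant '[{"fingers":0.6,"x":1.4,"y":-2,"z":20,"rx":0,"ry":0,"rz":0},{"fingers":0.6,"x":0,"y":0,"z":40,"rx":0,"ry":0,"rz":0},{"fingers":0.6,"x":0,"y":0,"z":45,"rx":0,"ry":0,"rz":0},{"fingers":0.6,"x":0,"y":0,"z":35,"rx":0,"ry":0,"rz":0},{"fingers":0.6,"x":0,"y":0,"z":20,"rx":0,"ry":0,"rz":0}]' 60 >/dev/null
python3 -m pendant '[{"fingers":0.6,"x":0,"y":0,"z":13,"rx":0,"ry":0,"rz":0},{"fingers":0.6,"x":0,"y":0,"z":6,"rx":0,"ry":0,"rz":0},{"fingers":0.6,"x":0,"y":0,"z":0,"rx":0,"ry":0,"rz":0},{"fingers":0.6,"x":0,"y":0,"z":0,"rx":0,"ry":0,"rz":0},{"fingers":1,"x":0,"y":0,"z":0,"rx":0,"ry":0,"rz":0}]'
for i in 1 2; do python3 -m pendant '[{"fingers":1,"x":0,"y":0,"z":0,"rx":0,"ry":0,"rz":0},{"fingers":1,"x":0,"y":0,"z":0,"rx":0,"ry":0,"rz":0},{"fingers":1,"x":0,"y":0,"z":0,"rx":0,"ry":0,"rz":0},{"fingers":1,"x":0,"y":0,"z":0,"rx":0,"ry":0,"rz":0},{"fingers":1,"x":0,"y":0,"z":0,"rx":0,"ry":0,"rz":0}]'; done
python3 -m pendant '[{"fingers":1,"x":0,"y":0,"z":-5,"rx":0,"ry":0,"rz":0},{"fingers":1,"x":0,"y":0,"z":-20,"rx":0,"ry":0,"rz":0},{"fingers":1,"x":0,"y":0,"z":-35,"rx":0,"ry":0,"rz":0},{"fingers":1,"x":0,"y":0,"z":-40,"rx":0,"ry":0,"rz":0},{"fingers":1,"x":0,"y":0,"z":-20,"rx":0,"ry":0,"rz":0}]'
```

```text
clock: 29.95
eef_pos: [585.6, -38.8, 44.2]
ee_rot: [0.001, 0.607, 0.794, 0.001]
force: [-0.7, 0.0, 0.2]
finger_gap: 0.343
grasp_force: 0.0
clock: 30.45
eef_pos: [584.8, -38.8, 43.3]
ee_rot: [0.0, 0.608, 0.794, 0.0]
force: [-1.1, 0.7, 4.4]
finger_gap: 0.125
grasp_force: 60.0
clock: 30.95
eef_pos: [584.8, -38.8, 43.3]
ee_rot: [0.0, 0.608, 0.794, 0.0]
force: [-1.9, -0.3, 5.1]
finger_gap: 0.126
grasp_force: 60.0
clock: 31.45
eef_pos: [586.1, -39.0, 165.9]
ee_rot: [0.002, 0.608, 0.794, 0.001]
force: [1.0, 0.8, -1.1]
finger_gap: 0.128
grasp_force: 60.0
```

```bash
python3 -m pendant '[{"fingers":1,"x":0,"y":0,"z":0,"rx":0,"ry":0,"rz":0.05},{"fingers":1,"x":0,"y":0,"z":0,"rx":0,"ry":0,"rz":0.05},{"fingers":1,"x":0,"y":0,"z":0,"rx":0,"ry":0,"rz":0.05},{"fingers":1,"x":0,"y":0,"z":0,"rx":0,"ry":0,"rz":0.021},{"fingers":1,"x":0,"y":0,"z":0,"rx":0,"ry":0,"rz":0}]' >/dev/null
for i in 1 2; do python3 -m pendant '[{"fingers":1,"x":-23.3,"y":-5.5,"z":0,"rx":0,"ry":0,"rz":0},{"fingers":1,"x":-23.3,"y":-5.5,"z":0,"rx":0,"ry":0,"rz":0},{"fingers":1,"x":-23.3,"y":-5.5,"z":0,"rx":0,"ry":0,"rz":0},{"fingers":1,"x":-23.3,"y":-5.5,"z":0,"rx":0,"ry":0,"rz":0},{"fingers":1,"x":-23.3,"y":-5.5,"z":0,"rx":0,"ry":0,"rz":0}]' >/dev/null;done
for i in 1 2; do python3 -m pendant '[{"fingers":1,"x":0,"y":0,"z":0,"rx":0,"ry":0,"rz":0},{"fingers":1,"x":0,"y":0,"z":0,"rx":0,"ry":0,"rz":0},{"fingers":1,"x":0,"y":0,"z":0,"rx":0,"ry":0,"rz":0},{"fingers":1,"x":0,"y":0,"z":0,"rx":0,"ry":0,"rz":0},{"fingers":1,"x":0,"y":0,"z":0,"rx":0,"ry":0,"rz":0}]' >/dev/null; done; python3 held.py;python3 wb.py|grep -v " \[[3-6]..\.\?.\? -[45]"; python3 bars.py | grep -v clock
```

```text
-26 4766 [[-48.0, -17.1], [59.3, 18.6]]
-30 208 [[59.2, -17.2], [61.5, 18.4]]
-34 208 [[60.8, -17.0], [63.2, 18.6]]
clip st3 near 166 [59.7 63.5 67.2] 32.4
clip st3 far 134 [-68.5 -63.9 -60.4] 32.3
{'clock': 34.0, 'eef_pos': [551.802, -275.958, 162.955], 'ee_rot': [-0.0, 0.673, 0.74, -0.0], 'force': [0.417, -0.179, -0.745], 'finger_gap': 0.124, 'grasp_force': 59.999, 'joint_positions': [0.287, 0.657, 0.214, 1.679, -0.178, 0.825, 0.673]}
tool x deg 95.4
tab [ 615.5 -268.3] [41.  12.4] deg 79.9 shift tool xy [ 1.7 64.2] rz 0.269
homed tab [ 620.2 -268.7] [13.7 40.7] deg 95.5 shift tool xy [ 0.9 68.8] rz -0.002
clip [ 385.7 -497.6] [14.5 17.4] deg 91.0 shift tool xy [-205.1 -186.1] rz 0.076
clip [ 370. -499.] [12.7 17.8] deg 95.4 shift tool xy [-205.  -201.9] rz -0.001
clip [ 352.6 -500. ] [15.1 17.8] deg 97.2 shift tool xy [-204.4 -219.3] rz -0.031
clip [ 336.6 -500.6] [20.7 13.6] deg 84.4 shift tool xy [-203.4 -235.3] rz 0.191
clip [ 319.8 -509.8] [12.7 33. ] deg 91.6 shift tool xy [-211.1 -252.9] rz 0.066
clip [ 488.8 -345.3] [35.3  9.1] deg 5.6 shift tool xy [-63.1 -69.3] rz 1.566
clip [ 420.6 -352.2] [36.8  9.2] deg 5.9 shift tool xy [ -63.6 -137.8] rz 1.562
clip [ 545.8 -212.8] [33.   7.4] deg 5.4 shift tool xy [63.4 -0.1] rz 1.57
clip [ 476.4 -219.2] [35.3  7.4] deg 5.1 shift tool xy [ 63.6 -69.7] rz 1.575
clip [ 407.8 -225.2] [36.3  7.5] deg 4.8 shift tool xy [  64.  -138.7] rz 1.58
tab [451.2  -2.2] [41.1 12.2] x axis deg 86.3
tab [521.7 -19.2] [41.3 12.4] x axis deg 80.2
bar [451.   -2.5] [129.4  36.5] x axis deg 86.3
bar [522.1 -19.2] [129.6  36.4] x axis deg 80.2
```

```bash
python3 -m pendant '[{"fingers":1,"x":-0.3,"y":-1,"z":15,"rx":0,"ry":0,"rz":0},{"fingers":1,"x":0,"y":0,"z":20,"rx":0,"ry":0,"rz":0},{"fingers":1,"x":0,"y":0,"z":20,"rx":0,"ry":0,"rz":0},{"fingers":1,"x":0,"y":0,"z":12,"rx":0,"ry":0,"rz":0},{"fingers":1,"x":0,"y":0,"z":6,"rx":0,"ry":0,"rz":0}]' >/dev/null
for i in 1 2; do python3 -m pendant '[{"fingers":1,"x":0,"y":0,"z":5,"rx":0,"ry":0,"rz":0},{"fingers":1,"x":0,"y":0,"z":4,"rx":0,"ry":0,"rz":0},{"fingers":1,"x":0,"y":0,"z":4,"rx":0,"ry":0,"rz":0},{"fingers":1,"x":0,"y":0,"z":4,"rx":0,"ry":0,"rz":0},{"fingers":1,"x":0,"y":0,"z":2,"rx":0,"ry":0,"rz":0}]'; done
python3 -m pendant '[{"fingers":1,"x":0,"y":0,"z":0,"rx":0,"ry":0,"rz":0},{"fingers":1,"x":0,"y":0,"z":0,"rx":0,"ry":0,"rz":0},{"fingers":1,"x":0,"y":0,"z":0,"rx":0,"ry":0,"rz":0},{"fingers":1,"x":0,"y":0,"z":0,"rx":0,"ry":0,"rz":0},{"fingers":1,"x":0,"y":0,"z":0,"rx":0,"ry":0,"rz":0}]'
```

```text
clock: 35.1
eef_pos: [551.0, -275.8, 70.9]
ee_rot: [-0.0, 0.673, 0.74, 0.0]
force: [-1.2, 2.2, 0.4]
finger_gap: 0.123
grasp_force: 60.0
clock: 35.6
eef_pos: [550.9, -275.6, 55.1]
ee_rot: [-0.001, 0.673, 0.74, 0.001]
force: [-8.7, 7.5, 42.7]
finger_gap: 0.123
grasp_force: 60.0
clock: 36.1
eef_pos: [550.9, -275.6, 55.2]
ee_rot: [-0.0, 0.673, 0.74, 0.001]
force: [-5.7, 6.1, 28.1]
finger_gap: 0.122
grasp_force: 60.0
```

```bash
python3 -m pendant '[{"fingers":0.8,"x":0,"y":0,"z":0,"rx":0,"ry":0,"rz":0},{"fingers":0.65,"x":0,"y":0,"z":0,"rx":0,"ry":0,"rz":0},{"fingers":0.6,"x":0,"y":0,"z":0,"rx":0,"ry":0,"rz":0},{"fingers":0.6,"x":0,"y":0,"z":0,"rx":0,"ry":0,"rz":0},{"fingers":0.6,"x":0,"y":0,"z":-5,"rx":0,"ry":0,"rz":0}]' | grep eef
python3 -m pendant '[{"fingers":0.6,"x":0,"y":0,"z":-25,"rx":0,"ry":0,"rz":0},{"fingers":0.6,"x":0,"y":0,"z":-40,"rx":0,"ry":0,"rz":0},{"fingers":0.6,"x":0,"y":0,"z":-45,"rx":0,"ry":0,"rz":0},{"fingers":0.6,"x":0,"y":0,"z":-40,"rx":0,"ry":0,"rz":0},{"fingers":0.6,"x":0,"y":0,"z":-15,"rx":0,"ry":0,"rz":0}]' | grep eef
python3 -m pendant '[{"fingers":0.6,"x":0,"y":0,"z":0,"rx":0,"ry":0,"rz":0},{"fingers":0.6,"x":0,"y":0,"z":0,"rx":0,"ry":0,"rz":0},{"fingers":0.6,"x":0,"y":0,"z":0,"rx":0,"ry":0,"rz":0},{"fingers":0.6,"x":0,"y":0,"z":0,"rx":0,"ry":0,"rz":0},{"fingers":0.6,"x":0,"y":0,"z":0,"rx":0,"ry":0,"rz":0}]' >/dev/null; python3 chk.py
for i in 1 2; do python3 -m pendant '[{"fingers":0.6,"x":25.7,"y":-0.4,"z":0,"rx":0,"ry":0,"rz":0},{"fingers":0.6,"x":25.7,"y":-0.4,"z":0,"rx":0,"ry":0,"rz":0},{"fingers":0.6,"x":25.7,"y":-0.4,"z":0,"rx":0,"ry":0,"rz":0},{"fingers":0.6,"x":25.7,"y":-0.4,"z":0,"rx":0,"ry":0,"rz":0},{"fingers":0.6,"x":25.7,"y":-0.4,"z":0,"rx":0,"ry":0,"rz":0}]' >/dev/null; done
python3 -m pendant '[{"fingers":0.6,"x":0,"y":0,"z":0,"rx":0,"ry":0,"rz":0.1},{"fingers":0.6,"x":0,"y":0,"z":0,"rx":0,"ry":0,"rz":0.1},{"fingers":0.6,"x":0,"y":0,"z":0,"rx":0,"ry":0,"rz":0.069},{"fingers":0.6,"x":0,"y":0,"z":0,"rx":0,"ry":0,"rz":0},{"fingers":0.6,"x":0,"y":0,"z":0,"rx":0,"ry":0,"rz":0}]' >/dev/null
python3 -m pendant '[{"fingers":0.6,"x":0,"y":0,"z":0,"rx":0,"ry":0,"rz":0},{"fingers":0.6,"x":0,"y":0,"z":0,"rx":0,"ry":0,"rz":0},{"fingers":0.6,"x":0,"y":0,"z":0,"rx":0,"ry":0,"rz":0},{"fingers":0.6,"x":0,"y":0,"z":0,"rx":0,"ry":0,"rz":0},{"fingers":0.6,"x":0,"y":0,"z":0,"rx":0,"ry":0,"rz":0}]' >/dev/null
python3 wb.py | grep -v clip
```

```text
eef_pos: [550.2, -276.1, 56.1]
eef_pos: [552.7, -277.6, 226.7]
[ 550.3 -276.1  220.7]
seat 1 tab n 0   bar top z +y,-y [np.float64(12.6), np.float64(12.5)]
seat 2 tab n 0   bar top z +y,-y [np.float64(12.6), np.float64(12.4)]
seat 3 tab n 404 [64.7 65.7] [-0.6  0.4] bar top z +y,-y [np.float64(32.3), np.float64(32.4)]
seat 4 tab n 454 [64.6 65.6] [-0.4  0.4] bar top z +y,-y [np.float64(32.6), np.float64(32.4)]
{'clock': 39.65, 'eef_pos': [522.746, -20.864, 221.96], 'ee_rot': [-0.0, 0.766, 0.643, 0.0], 'force': [0.379, 0.059, -0.818], 'finger_gap': 0.399, 'grasp_force': 0.0, 'joint_positions': [-0.229, 0.464, 0.312, 1.876, -0.187, 0.83, 0.004]}
tool x deg 80.0
tab [523.5 -19.4] [39.8 11.3] deg 80.0 shift tool xy [1.6 0.4] rz -0.0
tab [437.5  29.9] [38.9 14. ] deg 86.5 shift tool xy [ 35.1 -92.8] rz -0.114
bar [523.  -18.8] [122.7  35.5] deg 80.5 shift tool xy [ 2.  -0.2] rz -0.009
bar [436.7  30.3] [123.8  37.9] deg 86.9 shift tool xy [ 35.4 -93.7] rz -0.121
```

```bash
python3 -m pendant '[{"fingers":0.6,"x":1.7,"y":0.2,"z":20,"rx":0,"ry":0,"rz":0},{"fingers":0.6,"x":0,"y":0,"z":40,"rx":0,"ry":0,"rz":0},{"fingers":0.6,"x":0,"y":0,"z":45,"rx":0,"ry":0,"rz":0},{"fingers":0.6,"x":0,"y":0,"z":35,"rx":0,"ry":0,"rz":0},{"fingers":0.6,"x":0,"y":0,"z":20,"rx":0,"ry":0,"rz":0}]' 60 >/dev/null
python3 -m pendant '[{"fingers":0.6,"x":0,"y":0,"z":13,"rx":0,"ry":0,"rz":0},{"fingers":0.6,"x":0,"y":0,"z":6,"rx":0,"ry":0,"rz":0},{"fingers":0.6,"x":0,"y":0,"z":0,"rx":0,"ry":0,"rz":0},{"fingers":0.6,"x":0,"y":0,"z":0,"rx":0,"ry":0,"rz":0},{"fingers":1,"x":0,"y":0,"z":0,"rx":0,"ry":0,"rz":0}]' >/dev/null
for i in 1 2; do python3 -m pendant '[{"fingers":1,"x":0,"y":0,"z":0,"rx":0,"ry":0,"rz":0},{"fingers":1,"x":0,"y":0,"z":0,"rx":0,"ry":0,"rz":0},{"fingers":1,"x":0,"y":0,"z":0,"rx":0,"ry":0,"rz":0},{"fingers":1,"x":0,"y":0,"z":0,"rx":0,"ry":0,"rz":0},{"fingers":1,"x":0,"y":0,"z":0,"rx":0,"ry":0,"rz":0}]'; done
python3 -m pendant '[{"fingers":1,"x":0,"y":0,"z":-5,"rx":0,"ry":0,"rz":0},{"fingers":1,"x":0,"y":0,"z":-20,"rx":0,"ry":0,"rz":0},{"fingers":1,"x":0,"y":0,"z":-35,"rx":0,"ry":0,"rz":0},{"fingers":1,"x":0,"y":0,"z":-40,"rx":0,"ry":0,"rz":0},{"fingers":1,"x":0,"y":0,"z":-20,"rx":0,"ry":0,"rz":0}]'
```

```text
clock: 41.2
eef_pos: [523.2, -19.1, 43.3]
ee_rot: [-0.0, 0.766, 0.643, 0.0]
force: [-1.4, 0.3, 4.9]
finger_gap: 0.124
grasp_force: 60.0
clock: 41.7
eef_pos: [523.2, -19.1, 43.3]
ee_rot: [-0.0, 0.766, 0.643, 0.0]
force: [-1.5, 0.2, 6.4]
finger_gap: 0.122
grasp_force: 60.0
clock: 42.2
eef_pos: [524.5, -19.5, 165.8]
ee_rot: [0.001, 0.766, 0.642, 0.001]
force: [0.9, -0.4, -0.8]
finger_gap: 0.122
grasp_force: 60.0
```

```bash
python3 -m pendant '[{"fingers":1,"x":0,"y":0,"z":0,"rx":0,"ry":0,"rz":-0.07},{"fingers":1,"x":0,"y":0,"z":0,"rx":0,"ry":0,"rz":-0.07},{"fingers":1,"x":0,"y":0,"z":0,"rx":0,"ry":0,"rz":-0.07},{"fingers":1,"x":0,"y":0,"z":0,"rx":0,"ry":0,"rz":-0.059},{"fingers":1,"x":0,"y":0,"z":0,"rx":0,"ry":0,"rz":0}]' >/dev/null
for i in 1 2; do python3 -m pendant '[{"fingers":1,"x":-25.8,"y":-6.5,"z":0,"rx":0,"ry":0,"rz":0},{"fingers":1,"x":-25.8,"y":-6.5,"z":0,"rx":0,"ry":0,"rz":0},{"fingers":1,"x":-25.8,"y":-6.5,"z":0,"rx":0,"ry":0,"rz":0},{"fingers":1,"x":-25.8,"y":-6.5,"z":0,"rx":0,"ry":0,"rz":0},{"fingers":1,"x":-25.8,"y":-6.5,"z":0,"rx":0,"ry":0,"rz":0}]' >/dev/null;done
for i in 1 2; do python3 -m pendant '[{"fingers":1,"x":0,"y":0,"z":0,"rx":0,"ry":0,"rz":0},{"fingers":1,"x":0,"y":0,"z":0,"rx":0,"ry":0,"rz":0},{"fingers":1,"x":0,"y":0,"z":0,"rx":0,"ry":0,"rz":0},{"fingers":1,"x":0,"y":0,"z":0,"rx":0,"ry":0,"rz":0},{"fingers":1,"x":0,"y":0,"z":0,"rx":0,"ry":0,"rz":0}]' >/dev/null; done; python3 held.py;python3 wb.py|grep -e clock -e homed -e ' -[23]..' -e deg
```

```text
-26 4732 [[-48.0, -17.1], [58.8, 18.6]]
-30 222 [[58.6, -16.7], [61.5, 18.5]]
-34 183 [[60.7, -17.1], [62.6, 18.6]]
clip st3 near 173 [59.7 63.5 67.2] 32.3
clip st3 far 134 [-68.5 -63.7 -60.5] 32.2
{'clock': 44.75, 'eef_pos': [482.756, -282.152, 162.954], 'ee_rot': [-0.0, 0.673, 0.74, 0.0], 'force': [-0.114, 1.208, -1.005], 'finger_gap': 0.13, 'grasp_force': 59.999, 'joint_positions': [0.36, 0.58, 0.181, 1.84, -0.148, 0.734, 0.716]}
tool x deg 95.4
tab [ 614.7 -269.2] [40.7 14.4] deg 81.7 shift tool xy [  0.5 132.6] rz 0.239
tab [ 545.5 -274.6] [41.  12.4] deg 79.9 shift tool xy [ 1.6 63.2] rz 0.27
homed tab [ 618.3 -269. ] [16.4 40.1] deg 95.2 shift tool xy [  0.4 136.2] rz 0.004
homed tab [ 550.3 -275.4] [13.9 39.8] deg 95.5 shift tool xy [ 0.4 67.9] rz -0.002
clip [ 352.4 -500.4] [10.7 17.7] deg 96.2 shift tool xy [-205.  -150.3] rz -0.015
clip [ 335.7 -501. ] [13.2 17.6] deg 97.1 shift tool xy [-204.1 -166.9] rz -0.031
clip [ 319. -503.] [13.7 18.1] deg 94.8 shift tool xy [-204.5 -183.8] rz 0.011
clip [ 302.1 -504.1] [11.8 19.2] deg 91.2 shift tool xy [-204.  -200.6] rz 0.072
clip [ 285.6 -505.2] [13.8 19.3] deg 97.2 shift tool xy [-203.6 -217.2] rz -0.032
clip [ 270.4 -506.4] [21.2 13.4] deg 59.1 shift tool xy [-203.3 -232.4] rz 0.633
clip [ 418.7 -351.6] [35.1  9.1] deg 5.6 shift tool xy [-63.2 -70.3] rz 1.566
clip [ 476.2 -219.1] [33.9  7.4] deg 5.4 shift tool xy [63.4 -0.6] rz 1.57
clip [ 406.8 -225.5] [34.5  7.4] deg 5.1 shift tool xy [ 63.5 -70.3] rz 1.576
```

```bash
python3 -m pendant '[{"fingers":1,"x":0,"y":-1.2,"z":15,"rx":0,"ry":0,"rz":0},{"fingers":1,"x":0,"y":0,"z":20,"rx":0,"ry":0,"rz":0},{"fingers":1,"x":0,"y":0,"z":20,"rx":0,"ry":0,"rz":0},{"fingers":1,"x":0,"y":0,"z":12,"rx":0,"ry":0,"rz":0},{"fingers":1,"x":0,"y":0,"z":6,"rx":0,"ry":0,"rz":0}]' >/dev/null
python3 -m pendant '[{"fingers":1,"x":0,"y":0,"z":5,"rx":0,"ry":0,"rz":0},{"fingers":1,"x":0,"y":0,"z":4,"rx":0,"ry":0,"rz":0},{"fingers":1,"x":0,"y":0,"z":4,"rx":0,"ry":0,"rz":0},{"fingers":1,"x":0,"y":0,"z":4,"rx":0,"ry":0,"rz":0},{"fingers":1,"x":0,"y":0,"z":2,"rx":0,"ry":0,"rz":0}]'
python3 -m pendant '[{"fingers":1,"x":0,"y":0,"z":5,"rx":0,"ry":0,"rz":0},{"fingers":1,"x":0,"y":0,"z":4,"rx":0,"ry":0,"rz":0},{"fingers":1,"x":0,"y":0,"z":4,"rx":0,"ry":0,"rz":0},{"fingers":1,"x":0,"y":0,"z":4,"rx":0,"ry":0,"rz":0},{"fingers":1,"x":0,"y":0,"z":1,"rx":0,"ry":0,"rz":0}]'
python3 -m pendant '[{"fingers":1,"x":0,"y":0,"z":0,"rx":0,"ry":0,"rz":0},{"fingers":1,"x":0,"y":0,"z":0,"rx":0,"ry":0,"rz":0},{"fingers":1,"x":0,"y":0,"z":0,"rx":0,"ry":0,"rz":0},{"fingers":1,"x":0,"y":0,"z":0,"rx":0,"ry":0,"rz":0},{"fingers":1,"x":0,"y":0,"z":0,"rx":0,"ry":0,"rz":0}]'
```

```text
clock: 45.8
eef_pos: [481.6, -281.8, 70.9]
ee_rot: [-0.0, 0.673, 0.74, 0.0]
force: [-0.5, 1.4, 1.4]
finger_gap: 0.125
grasp_force: 60.0
clock: 46.3
eef_pos: [481.5, -281.7, 55.1]
ee_rot: [-0.0, 0.673, 0.74, 0.0]
force: [-5.8, 6.8, 33.2]
finger_gap: 0.125
grasp_force: 60.0
clock: 46.8
eef_pos: [481.4, -281.7, 55.2]
ee_rot: [-0.0, 0.673, 0.74, 0.0]
force: [-4.6, 5.3, 23.5]
finger_gap: 0.125
grasp_force: 60.0
```

```bash
python3 -m pendant '[{"fingers":0.8,"x":0,"y":0,"z":0,"rx":0,"ry":0,"rz":0},{"fingers":0.65,"x":0,"y":0,"z":0,"rx":0,"ry":0,"rz":0},{"fingers":0.6,"x":0,"y":0,"z":0,"rx":0,"ry":0,"rz":0},{"fingers":0.6,"x":0,"y":0,"z":0,"rx":0,"ry":0,"rz":0},{"fingers":0.6,"x":0,"y":0,"z":-5,"rx":0,"ry":0,"rz":0}]' | grep eef
python3 -m pendant '[{"fingers":0.6,"x":0,"y":0,"z":-25,"rx":0,"ry":0,"rz":0},{"fingers":0.6,"x":0,"y":0,"z":-40,"rx":0,"ry":0,"rz":0},{"fingers":0.6,"x":0,"y":0,"z":-45,"rx":0,"ry":0,"rz":0},{"fingers":0.6,"x":0,"y":0,"z":-40,"rx":0,"ry":0,"rz":0},{"fingers":0.6,"x":0,"y":0,"z":-15,"rx":0,"ry":0,"rz":0}]' | grep eef
python3 -m pendant '[{"fingers":0.6,"x":0,"y":0,"z":0,"rx":0,"ry":0,"rz":0},{"fingers":0.6,"x":0,"y":0,"z":0,"rx":0,"ry":0,"rz":0},{"fingers":0.6,"x":0,"y":0,"z":0,"rx":0,"ry":0,"rz":0},{"fingers":0.6,"x":0,"y":0,"z":0,"rx":0,"ry":0,"rz":0},{"fingers":0.6,"x":0,"y":0,"z":0,"rx":0,"ry":0,"rz":0}]' >/dev/null; python3 chk.py
for i in 1 2; do python3 -m pendant '[{"fingers":0.6,"x":31.4,"y":-1.5,"z":0,"rx":0,"ry":0,"rz":0},{"fingers":0.6,"x":31.4,"y":-1.5,"z":0,"rx":0,"ry":0,"rz":0},{"fingers":0.6,"x":31.4,"y":-1.5,"z":0,"rx":0,"ry":0,"rz":0},{"fingers":0.6,"x":31.4,"y":-1.5,"z":0,"rx":0,"ry":0,"rz":0},{"fingers":0.6,"x":31.4,"y":-1.5,"z":0,"rx":0,"ry":0,"rz":0}]' >/dev/null; done
python3 -m pendant '[{"fingers":0.6,"x":0,"y":0,"z":0,"rx":0,"ry":0,"rz":0.08},{"fingers":0.6,"x":0,"y":0,"z":0,"rx":0,"ry":0,"rz":0.072},{"fingers":0.6,"x":0,"y":0,"z":0,"rx":0,"ry":0,"rz":0},{"fingers":0.6,"x":0,"y":0,"z":0,"rx":0,"ry":0,"rz":0},{"fingers":0.6,"x":0,"y":0,"z":0,"rx":0,"ry":0,"rz":0}]' >/dev/null
python3 -m pendant '[{"fingers":0.6,"x":0,"y":0,"z":0,"rx":0,"ry":0,"rz":0},{"fingers":0.6,"x":0,"y":0,"z":0,"rx":0,"ry":0,"rz":0},{"fingers":0.6,"x":0,"y":0,"z":0,"rx":0,"ry":0,"rz":0},{"fingers":0.6,"x":0,"y":0,"z":0,"rx":0,"ry":0,"rz":0},{"fingers":0.6,"x":0,"y":0,"z":0,"rx":0,"ry":0,"rz":0}]' >/dev/null
python3 wb.py | grep -v clip
```

```text
eef_pos: [481.0, -282.1, 57.3]
eef_pos: [483.2, -283.5, 227.3]
[ 481.  -282.   221.8]
seat 1 tab n 0   bar top z +y,-y [np.float64(12.8), np.float64(12.5)]
seat 2 tab n 402 [64.6 65.6] [-1.4  0.7] bar top z +y,-y [np.float64(32.3), np.float64(32.4)]
seat 3 tab n 451 [64.5 65.6] [-1.2  0.6] bar top z +y,-y [np.float64(32.5), np.float64(32.4)]
seat 4 tab n 496 [64.4 65.7] [-1.3  0.1] bar top z +y,-y [np.float64(32.5), np.float64(32.4)]
{'clock': 50.35, 'eef_pos': [437.185, 28.92, 222.972], 'ee_rot': [-0.0, 0.727, 0.686, 0.0], 'force': [-0.778, -0.213, 0.244], 'finger_gap': 0.401, 'grasp_force': 0.0, 'joint_positions': [-0.296, 0.336, 0.218, 2.081, -0.107, 0.735, -0.068]}
tool x deg 86.7
tab [436.6  31.4] [39.9 11.3] deg 86.7 shift tool xy [ 2.4 -0.8] rz -0.001
bar [52.5  3.1] [ 39.9 116.7] deg 93.4 shift tool xy [ -48.1 -382.5] rz -0.118
bar [436.5  30.8] [122.9  36. ] deg 86.7 shift tool xy [ 1.8 -0.8] rz -0.001
```

```bash
python3 -m pendant '[{"fingers":0.6,"x":2.1,"y":-0.8,"z":20,"rx":0,"ry":0,"rz":0},{"fingers":0.6,"x":0,"y":0,"z":40,"rx":0,"ry":0,"rz":0},{"fingers":0.6,"x":0,"y":0,"z":45,"rx":0,"ry":0,"rz":0},{"fingers":0.6,"x":0,"y":0,"z":35,"rx":0,"ry":0,"rz":0},{"fingers":0.6,"x":0,"y":0,"z":20,"rx":0,"ry":0,"rz":0}]' 60 >/dev/null
python3 -m pendant '[{"fingers":0.6,"x":0,"y":0,"z":13,"rx":0,"ry":0,"rz":0},{"fingers":0.6,"x":0,"y":0,"z":7,"rx":0,"ry":0,"rz":0},{"fingers":0.6,"x":0,"y":0,"z":0,"rx":0,"ry":0,"rz":0},{"fingers":0.6,"x":0,"y":0,"z":0,"rx":0,"ry":0,"rz":0},{"fingers":1,"x":0,"y":0,"z":0,"rx":0,"ry":0,"rz":0}]' >/dev/null
for i in 1 2; do python3 -m pendant '[{"fingers":1,"x":0,"y":0,"z":0,"rx":0,"ry":0,"rz":0},{"fingers":1,"x":0,"y":0,"z":0,"rx":0,"ry":0,"rz":0},{"fingers":1,"x":0,"y":0,"z":0,"rx":0,"ry":0,"rz":0},{"fingers":1,"x":0,"y":0,"z":0,"rx":0,"ry":0,"rz":0},{"fingers":1,"x":0,"y":0,"z":0,"rx":0,"ry":0,"rz":0}]'; done
python3 -m pendant '[{"fingers":1,"x":0,"y":0,"z":-5,"rx":0,"ry":0,"rz":0},{"fingers":1,"x":0,"y":0,"z":-20,"rx":0,"ry":0,"rz":0},{"fingers":1,"x":0,"y":0,"z":-35,"rx":0,"ry":0,"rz":0},{"fingers":1,"x":0,"y":0,"z":-40,"rx":0,"ry":0,"rz":0},{"fingers":1,"x":0,"y":0,"z":-20,"rx":0,"ry":0,"rz":0}]'
```

```text
clock: 51.9
eef_pos: [436.4, 31.2, 43.3]
ee_rot: [-0.0, 0.727, 0.686, 0.0]
force: [-0.9, 0.5, 5.5]
finger_gap: 0.124
grasp_force: 60.0
clock: 52.4
eef_pos: [436.4, 31.2, 43.3]
ee_rot: [-0.0, 0.727, 0.686, 0.0]
force: [-1.6, 0.7, 6.1]
finger_gap: 0.122
grasp_force: 60.0
clock: 52.9
eef_pos: [437.4, 31.0, 165.6]
ee_rot: [0.001, 0.727, 0.686, 0.001]
force: [1.1, -0.1, -2.1]
finger_gap: 0.123
grasp_force: 60.0
```

```bash
python3 -m pendant '[{"fingers":1,"x":0,"y":0,"z":0,"rx":0,"ry":0,"rz":-0.05},{"fingers":1,"x":0,"y":0,"z":0,"rx":0,"ry":0,"rz":-0.05},{"fingers":1,"x":0,"y":0,"z":0,"rx":0,"ry":0,"rz":-0.052},{"fingers":1,"x":0,"y":0,"z":0,"rx":0,"ry":0,"rz":0},{"fingers":1,"x":0,"y":0,"z":0,"rx":0,"ry":0,"rz":0}]' >/dev/null
for i in 1 2; do python3 -m pendant '[{"fingers":1,"x":-31.6,"y":-5.3,"z":0,"rx":0,"ry":0,"rz":0},{"fingers":1,"x":-31.6,"y":-5.3,"z":0,"rx":0,"ry":0,"rz":0},{"fingers":1,"x":-31.6,"y":-5.3,"z":0,"rx":0,"ry":0,"rz":0},{"fingers":1,"x":-31.6,"y":-5.3,"z":0,"rx":0,"ry":0,"rz":0},{"fingers":1,"x":-31.6,"y":-5.3,"z":0,"rx":0,"ry":0,"rz":0}]' >/dev/null;done
for i in 1 2; do python3 -m pendant '[{"fingers":1,"x":0,"y":0,"z":0,"rx":0,"ry":0,"rz":0},{"fingers":1,"x":0,"y":0,"z":0,"rx":0,"ry":0,"rz":0},{"fingers":1,"x":0,"y":0,"z":0,"rx":0,"ry":0,"rz":0},{"fingers":1,"x":0,"y":0,"z":0,"rx":0,"ry":0,"rz":0},{"fingers":1,"x":0,"y":0,"z":0,"rx":0,"ry":0,"rz":0}]' >/dev/null; done; python3 held.py;python3 wb.py|grep -e clock -e homed -e ' -2..' -e "tool x deg"
```

```text
-26 4761 [[-47.8, -17.0], [59.3, 18.6]]
-30 209 [[58.7, -16.9], [62.1, 18.5]]
-34 162 [[60.8, -17.0], [62.6, 18.7]]
{'clock': 55.45, 'eef_pos': [413.344, -288.494, 162.944], 'ee_rot': [-0.0, 0.673, 0.74, -0.0], 'force': [-0.78, -0.231, -2.45], 'finger_gap': 0.122, 'grasp_force': 59.998, 'joint_positions': [0.456, 0.511, 0.141, 1.985, -0.113, 0.653, 0.763]}
tool x deg 95.4
tab [ 614.  -269.3] [40.8 17. ] deg 84.6 shift tool xy [  0.3 201.6] rz 0.188
tab [ 544.5 -275.5] [39.6 12.8] deg 82.5 shift tool xy [  0.6 131.8] rz 0.225
tab [ 476.1 -281.1] [40.8 11.6] deg 81.2 shift tool xy [ 1.4 63.1] rz 0.248
homed tab [ 617.1 -269.4] [18.5 39.9] deg 96.0 shift tool xy [-1.000e-01  2.046e+02] rz -0.01
homed tab [ 548.5 -276.3] [16.4 40.2] deg 95.2 shift tool xy [ -0.5 135.7] rz 0.004
homed tab [ 481.1 -282.2] [13.7 40.8] deg 95.6 shift tool xy [-0.1 68.1] rz -0.004
clip [ 406.4 -225.5] [32.9  7.4] deg 5.4 shift tool xy [63.4 -1. ] rz 1.57
```

```bash
python3 -m pendant '[{"fingers":1,"x":-0.2,"y":-1.3,"z":15,"rx":0,"ry":0,"rz":0},{"fingers":1,"x":0,"y":0,"z":20,"rx":0,"ry":0,"rz":0},{"fingers":1,"x":0,"y":0,"z":20,"rx":0,"ry":0,"rz":0},{"fingers":1,"x":0,"y":0,"z":12,"rx":0,"ry":0,"rz":0},{"fingers":1,"x":0,"y":0,"z":6,"rx":0,"ry":0,"rz":0}]' >/dev/null
python3 -m pendant '[{"fingers":1,"x":0,"y":0,"z":5,"rx":0,"ry":0,"rz":0},{"fingers":1,"x":0,"y":0,"z":4,"rx":0,"ry":0,"rz":0},{"fingers":1,"x":0,"y":0,"z":4,"rx":0,"ry":0,"rz":0},{"fingers":1,"x":0,"y":0,"z":4,"rx":0,"ry":0,"rz":0},{"fingers":1,"x":0,"y":0,"z":2,"rx":0,"ry":0,"rz":0}]'
python3 -m pendant '[{"fingers":1,"x":0,"y":0,"z":5,"rx":0,"ry":0,"rz":0},{"fingers":1,"x":0,"y":0,"z":4,"rx":0,"ry":0,"rz":0},{"fingers":1,"x":0,"y":0,"z":4,"rx":0,"ry":0,"rz":0},{"fingers":1,"x":0,"y":0,"z":4,"rx":0,"ry":0,"rz":0},{"fingers":1,"x":0,"y":0,"z":1,"rx":0,"ry":0,"rz":0}]'
python3 -m pendant '[{"fingers":1,"x":0,"y":0,"z":0,"rx":0,"ry":0,"rz":0},{"fingers":1,"x":0,"y":0,"z":0,"rx":0,"ry":0,"rz":0},{"fingers":1,"x":0,"y":0,"z":0,"rx":0,"ry":0,"rz":0},{"fingers":1,"x":0,"y":0,"z":0,"rx":0,"ry":0,"rz":0},{"fingers":1,"x":0,"y":0,"z":0,"rx":0,"ry":0,"rz":0}]'
```

```text
clock: 56.5
eef_pos: [412.1, -288.5, 70.8]
ee_rot: [-0.0, 0.673, 0.74, 0.0]
force: [-0.1, 0.6, -0.1]
finger_gap: 0.121
grasp_force: 60.0
clock: 57.0
eef_pos: [412.0, -288.4, 55.1]
ee_rot: [-0.0, 0.673, 0.74, 0.0]
force: [-5.7, 6.5, 40.3]
finger_gap: 0.124
grasp_force: 60.0
clock: 57.5
eef_pos: [412.0, -288.4, 55.1]
ee_rot: [0.0, 0.673, 0.74, 0.0]
force: [-3.3, 5.6, 28.1]
finger_gap: 0.125
grasp_force: 60.0
```

```bash
python3 -m pendant '[{"fingers":0.8,"x":0,"y":0,"z":0,"rx":0,"ry":0,"rz":0},{"fingers":0.65,"x":0,"y":0,"z":0,"rx":0,"ry":0,"rz":0},{"fingers":0.6,"x":0,"y":0,"z":0,"rx":0,"ry":0,"rz":0},{"fingers":0.6,"x":0,"y":0,"z":0,"rx":0,"ry":0,"rz":0},{"fingers":0.6,"x":0,"y":0,"z":-5,"rx":0,"ry":0,"rz":0}]' | grep eef
python3 -m pendant '[{"fingers":0.6,"x":0,"y":0,"z":-25,"rx":0,"ry":0,"rz":0},{"fingers":0.6,"x":0,"y":0,"z":-40,"rx":0,"ry":0,"rz":0},{"fingers":0.6,"x":0,"y":0,"z":-45,"rx":0,"ry":0,"rz":0},{"fingers":0.6,"x":0,"y":0,"z":-40,"rx":0,"ry":0,"rz":0},{"fingers":0.6,"x":0,"y":0,"z":-15,"rx":0,"ry":0,"rz":0}]' | grep eef
python3 -m pendant '[{"fingers":0.6,"x":0,"y":0,"z":0,"rx":0,"ry":0,"rz":0},{"fingers":0.6,"x":0,"y":0,"z":0,"rx":0,"ry":0,"rz":0},{"fingers":0.6,"x":0,"y":0,"z":0,"rx":0,"ry":0,"rz":0},{"fingers":0.6,"x":0,"y":0,"z":0,"rx":0,"ry":0,"rz":0},{"fingers":0.6,"x":0,"y":0,"z":0,"rx":0,"ry":0,"rz":0}]' >/dev/null; python3 chk.py
python3 -c "
from h import *
shot('top','tend.png')"
```

```text
eef_pos: [411.6, -288.6, 57.4]
eef_pos: [413.6, -290.0, 227.0]
[ 411.6 -288.5  221.9]
seat 1 tab n 405 [64.7 65.8] [-1.9  0.6] bar top z +y,-y [np.float64(32.3), np.float64(32.4)]
seat 2 tab n 458 [64.6 65.6] [-2.1  0.2] bar top z +y,-y [np.float64(32.5), np.float64(32.3)]
seat 3 tab n 502 [64.5 65.6] [-2.1 -0.1] bar top z +y,-y [np.float64(32.5), np.float64(32.3)]
seat 4 tab n 527 [64.3 65.5] [-1.9  0.2] bar top z +y,-y [np.float64(32.4), np.float64(32.4)]
```

View pics/tend.png

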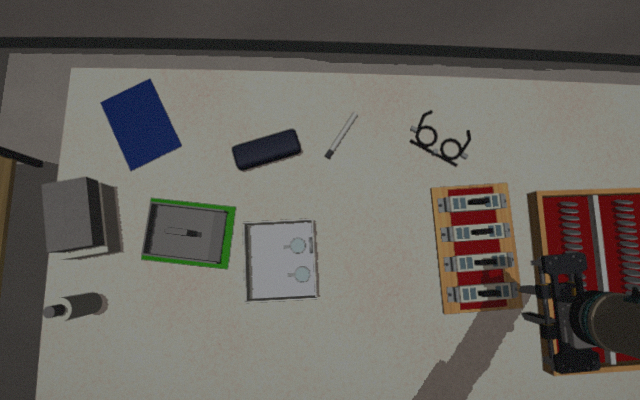

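The picture shows the four bars home at (478,203)–(482,294), the empty tray on its mat at (186,233), two lenses flat in the tub at (298,245) and (302,274), and the third on edge inside its right wall at (311,244). The bystanders have not moved.

```bash
python3 -c "
from rig import job
print(job.hand_in())"
```

```text
the job is handed in; nothing more can be done
None
```

The job is handed in: all three lenses are in the tub (one standing on edge against its wall), the empty tray is upright on its mat, all four prism bars are pressed fully home in the rack, and the frame, torch and case look unmoved in the last picture.

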